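# Pack hat-shaped bench riders alternately up and down

### The arm

A 6-joint arm with a two-finger parallel gripper is mounted at the origin on a cart in front of the work surface, level with it; the furniture and walls round the work are solid. World frame = base frame: x ahead of the robot, y to its left, z up, the work surface at z = 0. Lengths are in m, angles in rad, forces in N, time in s.
With the tool pointing down it reaches from about 0.375 to 0.9 m from the base axis. Payload 3.1 kg.
Tool frame: the origin (TCP) lies between the finger pads; the fingertips stand 11 mm ahead of it and the grasp point (between the pads) lies 8 mm behind it; z points along the fingers, y is the direction in which the jaws open and shut (so a half turn about z gives the same grasp; the last joint's range is limited). The gripper opens to 85 mm and grips with 20 to 120 N. Pads are 22 mm wide; open, the fingers measure 114 mm over their backs; the gripper's body (76 mm by 85 mm) begins 54 mm behind the grasp point. The pads swing forward as they close: fully open they stand 13 mm farther back than shut.
Start: joints at [1.048, 0.527, 1.433, -0, 1.181, -0.178], TCP at [0.211, 0.588, 0.242] pointing down, gripper open.
Joint ranges: [-3.08, 3.08], [-0.75, 2.2], [0.22, 2.44], [-1.43, 4.57], [0, 2.65], [-2.85, 2.85]. Speed limits (rad/s): [2.79, 2.79, 3.14, 3.14, 3.14, 3.14].

### API

Orientations are given as a unit quaternion [x, y, z, w].
In Python, from station import manip gives the robot as it stands.
- The arm moves only by the tool move_arm, never from a script. Its argument "deltas" is a list of rows, each a list of 5 numbers: the shift along the tool's x, y, z in units of 40 cm (1.0 is 40 cm), then the turn about the tool's z in units of 0.5 rad (1.0 is 0.5 rad), then the opening in per cent of the stroke, from 0 (shut) to 100 (fully open). In form: [[x, y, z, twist, grip], ...]. A call has exactly 8 rows; each row is the pose to reach, as a shift and turn from the pose commanded when the call began, along the tool's axes at that moment; what a row does not reach only later rows make up. A row lasts 1/12 s, in which the tool goes at most 41.7 mm and 7.16 degrees, less where a joint would pass 70% of its speed; a pose out of reach is approached as far as the arm can. A call with a number of a shift or a turn outside -1 to 1 is refused whole. A call with a gripper value outside its range is refused whole. The fingers move at their own pace and stop on an object; "force" is the grip in N (left out, the last holds). Time passes only in rows, so rows that repeat a pose let the fingers close, or fill a call up. It gives the time, the measured TCP pose, the force and the opening at its end, in the units of the state.
- manip.sense(): the state, without advancing time (a new reading comes with each control period).
- manip.snapshot(name): name is "scene" or "top"; returns (picture, depth): 400x640x3 uint8, red, green, blue; 400x640 float32, m along the optical axis (not along the pixel's ray), 0 where there is no reading.
- manip.get_calibration(name): a dict with "vfov" (degrees; the focal length in pixels is half the picture's height over the tangent of half this angle, whatever the lens; pixels are square), "cx", "cy" (the principal point, pixels), "pose" (4x4, takes a point from camera to world coordinates). Camera axes: x right, y down, z forward; pixel columns grow to the right and rows downward; lengths in m; the calibration is good to about 2 mm. A picture is of the moment at which its call begins. get_calibration takes no time and is no camera call.
- manip.sign_off(): hands the job in, once; it reports no verdict.
The state is a dict: "t": time; "q": joint angles; "qd": joint speeds; "tau": joint torques, N m; "tcp_pos": TCP position; "tool_rot": TCP orientation; "force": force on the tool from outside, world axes, zero at the start; "ft_torque": the same for the moment, N m; "finger_gap": opening from 0.0 (shut) to 1.0 (fully open).
Only numpy, scipy, OpenCV 4.12 (cv2) and the standard library are available. Lean on these libraries where they do the work, as an engineer would, in place of code of your own. Each camera call takes 0.05 s, during which the arm holds its last target.

### The job

Pack the three metal bench riders tight in the wooden tray, crowns alternately up, down, up. One stands in the tray already but not home: slide it along until it is against the end stop it is nearer to, so that there is room. Then take one of the two from the leaning stands and set it crown up on the tray floor in the free place beside it, then turn the other crown down and lay it over those two so that its crown sits in the gap between theirs, down on their flanges, flat, with the ends of all three about in line. Let go, and leave the other things on the table where they are.

Things in the scene. Friction and masses are not known exactly. Their poses are not given: they have to be found in the camera images.
- tray: fixed wooden tray: floor 162 x 64 mm, 6 mm thick, an end stop 26 mm high at each x end, open long sides; 138 mm between the stops (x -69 to +69). Origin under its middle at table height, x along its length, z up. Holds two riders side by side, flange beside flange, with 6 mm to spare; riders lie with their length along the tray's y.
- rider_0_mid (a point): metal block of hat-shaped section, 0.2-0.4 kg, loose: flange 66 wide, 60 long, 12 mm thick; on its middle a crown 31 wide, 60 long, 38 high (50 mm over all; last 4 mm of the crown stepped in 2 mm). Symmetrical. Point: middle of the block, 25 mm from flange face and crown end; x across the 66 mm width, y along the 60 mm length, z from flange to crown. Stands crown up in the tray, 8-15 mm short of its +x stop.
- rider_1_mid (a point): rider like rider_0 (66 x 60 x 50 mm). Point: middle of the block, 25 mm from flange face and crown end; x across the 66 mm width, y along the 60 mm length, z from flange to crown. Grip the flat end faces, 60 mm apart along y. Starts on edge in stand_1, flange in the slot, overhanging the stand at both y ends, crown pointing to the stand's +x and about 20 degrees upward.
- rider_2_mid (a point): rider like rider_0 (66 x 60 x 50 mm). Point: middle of the block, 25 mm from flange face and crown end; x across the 66 mm width, y along the 60 mm length, z from flange to crown. Grip the flat end faces, 60 mm apart along y. Starts on edge in stand_2, flange in the slot, overhanging the stand at both y ends, crown pointing to the stand's -x and about 20 degrees downward.
- stand_1: fixed wooden stand, 85 x 42 mm; origin under its middle, z up. One slot along y, 40 mm long, 13.5 wide, 15 deep, floor 16 mm above the table, leaning 20 degrees, its top toward the stand's -x. Holds rider_1 on edge by its flange.
- stand_2: fixed wooden stand, 85 x 42 mm; origin under its middle, z up. One slot along y, 40 mm long, 13.5 wide, 15 deep, floor 16 mm above the table, leaning 20 degrees, its top toward the stand's -x. Holds rider_2 on edge by its flange.
- charger: bystander: a black charger, 42 x 62 x 30 mm, loose; origin under its middle
- carton: bystander: a slim white carton, 173 x 29 x 26 mm, loose; origin under its middle, x along its length
- glass_dish: bystander: an empty clear glass dish, 99 mm across, 16 mm high, loose; origin under its middle
Mind the look-alikes: they are no part of the job. What is shaped like the part that bears rider_0_mid but blue or pink is not meant.

How it is judged:
By the outcome, as a careful person would: the job done as asked, in the order asked, and still so for the second after the job is handed in, with the robot touching nothing.
It also fails if it takes over 72 s, if anything falls off the work surface, if the arm or the gripper's body presses on something with over 40 N, if the wrist force passes 120 N, or if a joint passes its speed limit or range.

## Working session

There is one attempt and no reset: what is moved stays moved. The work goes in short steps, Python scripts to look and compute and a tool call to move; the robot and the scene stay as the last step left them, time stands still between calls to the robot, and variables do not carry over. Pictures are saved under pics/ and viewed, and the job is handed in when it is done.

Besides the shell and the picture viewer there is one more tool, called after "Emit:" by a JSON object that holds its "api" and its "payload", one argument or row to a line. move_arm: Moves the arm, as the interface text tells. Its arguments: {"type":"object","properties":{"deltas":{"type":"array","items":{"type":"array","items":{"type":"number"}}},"force":{"type":"number"}},"required":["deltas"]}

```bash
ls -la; mkdir -p pics; cat > h.py <<'E'
import numpy as np, cv2
from station import manip
def snap(n,f):
    p,d=manip.snapshot(n); np.savez(f'pics/{f}.npz',p=p,d=d); cv2.imwrite(f'pics/{f}.png',p[:,:,::-1]); return p,d
def load(f):
    z=np.load(f'pics/{f}.npz'); return z['p'],z['d']
def cal(n):
    c=manip.get_calibration(n); f=200/np.tan(np.radians(c['vfov'])/2); return f,c['cx'],c['cy'],np.array(c['pose'])
def pts(n,d):
    f,cx,cy,T=cal(n); v,u=np.mgrid[:400,:640]; P=np.stack([(u-cx)/f*d,(v-cy)/f*d,d],-1); return P@T[:3,:3].T+T[:3,3]
def proj(n,X):
    f,cx,cy,T=cal(n); c=(np.atleast_2d(X)-T[:3,3])@T[:3,:3]; return np.c_[f*c[:,0]/c[:,2]+cx, f*c[:,1]/c[:,2]+cy]
def ray(n,u,v,z):
    f,cx,cy,T=cal(n); r=T[:3,:3]@np.array([(u-cx)/f,(v-cy)/f,1]); o=T[:3,3]; return o+r*(z-o[2])/r[2]
E
python3 - <<'E'
from h import *
np.set_printoptions(precision=4,suppress=True)
print(manip.sense())
for n in('scene','top'):
    snap(n,n+'0'); c=manip.get_calibration(n); print(c)
E
```

```text
total 12
drwxr-xr-x  3 agent agent 4096 Dec  7 14:01 .
drwxr-xr-x 23 root  root  4096 Dec  7 14:01 ..
drwxr-xr-x  2 agent agent 4096 Dec  7 14:01 pics
{'t': 0.0, 'q': array([ 1.0485,  0.5285,  1.4339,  0.    ,  1.1814, -0.1785]), 'qd': array([ 0.0014,  0.0007,  0.0008, -0.0021,  0.0002,  0.0014]), 'tau': array([  0.0022, -44.2339, -17.8033,  -0.0002,   0.0083,   0.    ]), 'tcp_pos': array([0.2103, 0.5878, 0.2413]), 'tool_rot': array([ 0.1711,  0.9853, -0.001 , -0.0004]), 'force': array([-0.0491, -0.4835, -0.5555]), 'ft_torque': array([ 0.    , -0.0205, -0.0037]), 'finger_gap': 0.9987111205748826}
{'vfov': 46.52267003280022, 'cx': 319.5127864336135, 'cy': 200.49461239413034, 'pose': array([[ 0.767 , -0.2858,  0.5745, -0.194 ],
       [-0.6415, -0.3614,  0.6767, -0.8657],
       [ 0.0142, -0.8876, -0.4605,  0.6162],
       [ 0.    ,  0.    ,  0.    ,  1.    ]])}
{'vfov': 48.690117424679215, 'cx': 313.521963179087, 'cy': 196.9517226395196, 'pose': array([[-0.007 , -0.9982,  0.06  ,  0.4435],
       [-0.9999,  0.0061, -0.0151, -0.0385],
       [ 0.0147, -0.0601, -0.9981,  1.3352],
       [ 0.    ,  0.    ,  0.    ,  1.    ]])}
```

View pics/scene0.png

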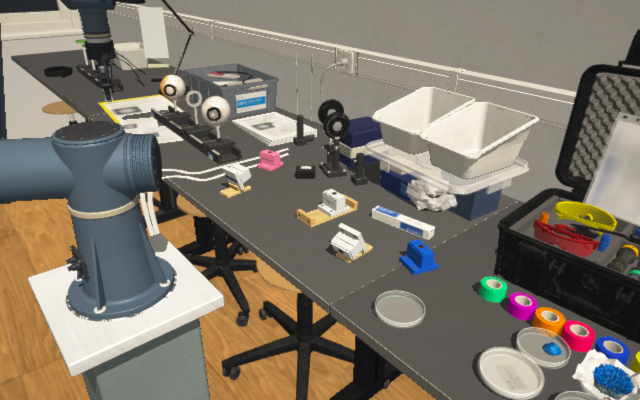

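View pics/top0.png

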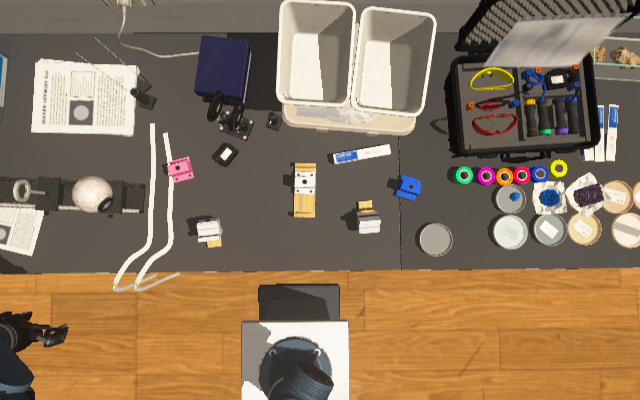

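```bash
python3 - <<'E'
from h import *
p,d=load('top0')
c=cv2.resize(p[140:260,170:450],None,fx=2.85,fy=2.85,interpolation=cv2.INTER_CUBIC); cv2.imwrite('pics/topz.png',c[:,:,::-1])
p,d=load('scene0')
c=cv2.resize(p[140:280,210:450],None,fx=3.3,fy=3.3,interpolation=cv2.INTER_CUBIC); cv2.imwrite('pics/scz.png',c[:,:,::-1])
E
```

```text
(no output)
```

View pics/topz.png

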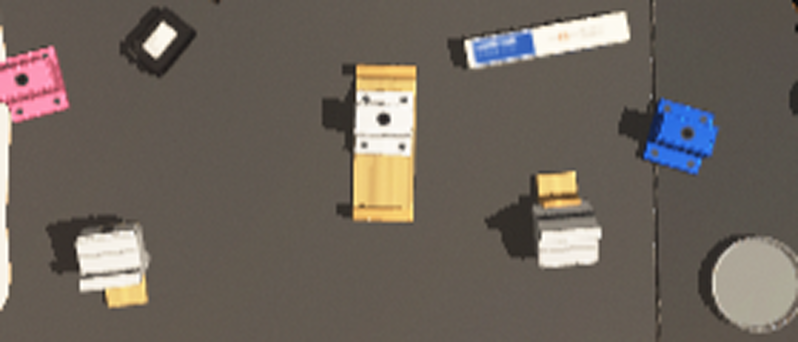

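View pics/scz.png

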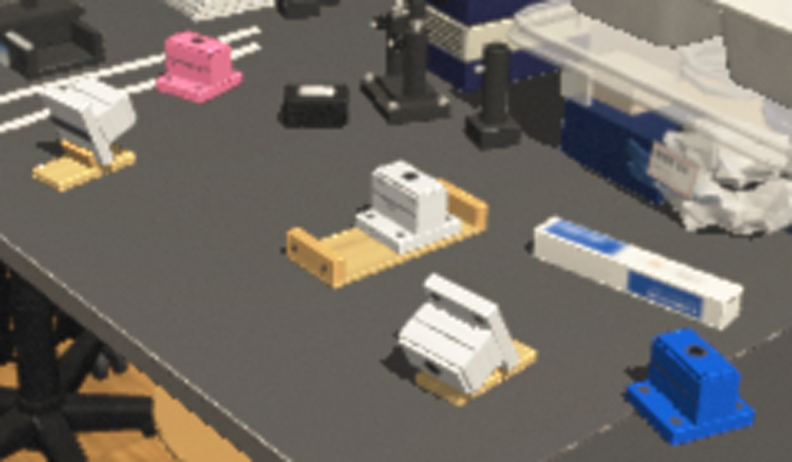

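```bash
python3 - <<'E'
from h import *
np.set_printoptions(precision=3,suppress=True,linewidth=200)
for n in('top','scene'):
    p,d=load(n+'0'); P=pts(n,d)
    if n=='top':
        for name,(u0,u1,v0,v1) in dict(L=(192,228,212,252),R=(352,386,196,240),T=(288,322,158,222),ch=(208,244,138,170),ca=(328,396,140,170),dish=(414,458,216,260),blue=(392,426,172,204),pink=(160,196,152,186)).items():
            Q=P[v0:v1,u0:u1].reshape(-1,3); m=Q[:,2]>0.006; Q=Q[m]; print(name,len(Q),Q.min(0),Q.max(0),Q.mean(0))
        b=P[240:272,150:400,2]; print('table',np.median(P[190:210,240:280,2]), np.median(P[190:210,330:345,2]),np.median(P[245:255,230:290,2]))
    def ht(u0,u1,v0,v1):
        print((P[v0:v1,u0:u1,2]*1000).round().astype(int))
    if n=='top':
        ht(194,226,214,250); ht(354,386,196,238)
E
```

```text
L 619 [0.364 0.203 0.006] [0.48  0.305 0.084] [0.423 0.241 0.058]
R 629 [ 0.402 -0.274  0.006] [ 0.513 -0.038  1.335] [ 0.46  -0.214  0.052]
T 940 [ 0.444 -0.079  0.006] [0.642 0.018 1.335] [ 0.549 -0.03   0.035]
ch 350 [ 0.444 -0.038  0.006] [0.704 0.255 1.335] [0.65  0.197 0.042]
ca 654 [ 0.444 -0.307  0.006] [ 0.696 -0.038  1.335] [ 0.649 -0.202  0.041]
dish 227 [ 0.335 -0.49   0.006] [ 0.449 -0.038  1.335] [ 0.395 -0.414  0.041]
blue 486 [ 0.444 -0.384  0.006] [ 0.594 -0.038  1.335] [ 0.548 -0.337  0.041]
pink 517 [ 0.444 -0.038  0.006] [0.661 0.402 1.335] [0.606 0.333 0.04 ]
table 5.3604640592008757e-05 0.0002527384421648904 3.974209760870817e-05
[[ 1  4 -1 ...  3 -1 -3]
 [ 0  2  0 ... -3 -4  2]
 [ 1  3 -1 ... -3  0 -4]
 ...
 [ 3  4  4 ...  0  5 -2]
 [-8  0 -1 ...  0  2 -3]
 [ 1  4  0 ...  0  1  2]]
[[-4  2 -3 ...  0  3  2]
 [-3 -4 -2 ... -4 -2 -1]
 [ 1  0 -3 ...  3 -3  0]
 ...
 [-2  2  1 ...  3 -2  1]
 [-6 -2 -2 ...  0 -6  7]
 [ 0 -1 -1 ...  1  3 -3]]
```

```bash
python3 - <<'E'
from h import *
p,d=load('top0')
a=[p[155:225,280:330],p[205:255,185:235],p[190:240,345:395]]
a=[cv2.resize(x,(int(x.shape[1]*5.2),int(x.shape[0]*5.2)),interpolation=cv2.INTER_NEAREST) for x in a]
H=max(x.shape[0] for x in a); im=np.hstack([np.pad(x,((0,H-x.shape[0]),(0,4),(0,0))) for x in a]); cv2.imwrite('pics/tz2.png',im[:,:,::-1]); print(im.shape)
p,d=load('scene0')
a=[p[160:205,210:260],p[180:230,290:365],p[215:270,325:380]]
a=[cv2.resize(x,(int(x.shape[1]*4.3),int(x.shape[0]*4.3)),interpolation=cv2.INTER_NEAREST) for x in a]
H=max(x.shape[0] for x in a); im=np.hstack([np.pad(x,((0,H-x.shape[0]),(0,4),(0,0))) for x in a]); cv2.imwrite('pics/sz2.png',im[:,:,::-1]); print(im.shape)
E
```

```text
(364, 792, 3)
(236, 785, 3)
```

View pics/tz2.png

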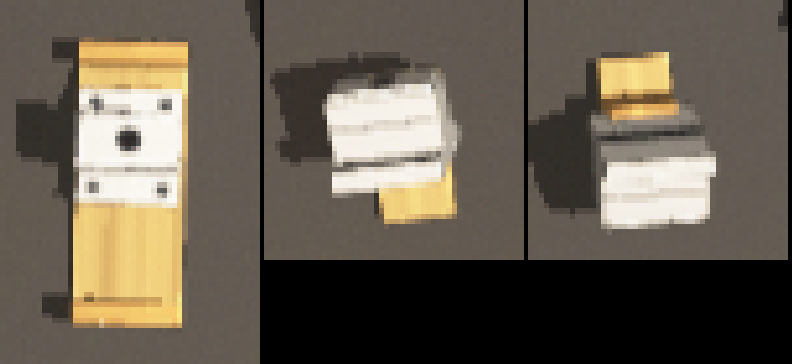

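View pics/sz2.png

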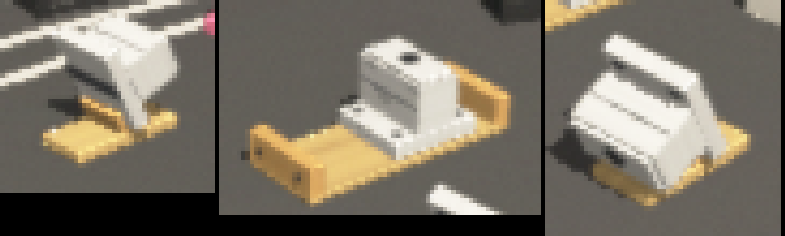

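```bash
cat > m.py <<'E'
from h import *
np.set_printoptions(precision=4,suppress=True,linewidth=160)
def masks(p):
    h=cv2.cvtColor(p,cv2.COLOR_RGB2HSV); H,S,V=[h[...,i].astype(int) for i in range(3)]
    wood=(S>85)&(H>10)&(H<30)&(V>110)
    white=(S<40)&(V>165)
    return wood,white
def rect(m,off,n,z,k=4):
    m=cv2.resize(m.astype(np.float32),None,fx=k,fy=k,interpolation=cv2.INTER_LINEAR)>0.5
    c,_=cv2.findContours(m.astype(np.uint8),cv2.RETR_EXTERNAL,cv2.CHAIN_APPROX_NONE); c=max(c,key=cv2.contourArea)
    r=cv2.minAreaRect(c); b=(cv2.boxPoints(r)+0.5)/k-0.5+np.array(off)
    W=np.array([ray(n,u,v,z) for u,v in b]); return b,W
E
python3 - <<'E'
from m import *
p,d=load('top0'); wood,white=masks(p); P=pts('top',d)
def show(nm,m,box,z):
    u0,u1,v0,v1=box; b,W=rect(m[v0:v1,u0:u1],(u0,v0),'top',z); print(nm,'px',b.round(1).tolist()); print(W[:,:2],'c',W.mean(0)[:2],'sides',np.linalg.norm(W[0]-W[1]),np.linalg.norm(W[1]-W[2]))
show('tray z6',wood|white,(286,324,158,222),.006)
show('tray z26',wood|white,(286,324,158,222),.026)
show('r0 flange z18',white,(286,324,158,222),.018)
show('st1',wood,(192,232,205,255),.016)
show('st2',wood,(350,390,190,240),.016)
show('r1',white,(192,232,205,255),.07)
show('r2',white,(350,390,190,240),.07)
T=P[158:222,286:324].reshape(-1,3)
for a,b in((.003,.010),(.014,.021),(.021,.031),(.05,.062)):
    q=T[(T[:,2]>a)&(T[:,2]<b)]; print(a,b,len(q),q.min(0),q.max(0),q.mean(0))
E
```

```text
tray z6 px [[293.6, 161.6], [315.4, 161.6], [315.4, 217.4], [293.6, 217.4]]
[[ 0.6309  0.0009]
 [ 0.6306 -0.0649]
 [ 0.462  -0.0637]
 [ 0.4624  0.0016]] c [ 0.5465 -0.0315] sides 0.0658152508526725 0.16862930015541805
tray z26 px [[293.6, 161.6], [315.4, 161.6], [315.4, 217.4], [293.6, 217.4]]
[[ 0.6281  0.0003]
 [ 0.6278 -0.0645]
 [ 0.4617 -0.0633]
 [ 0.4621  0.001 ]] c [ 0.5449 -0.0316] sides 0.06482496624380277 0.16609203108199025
r0 flange z18 px [[293.6, 171.6], [314.4, 171.6], [314.4, 194.4], [293.6, 194.4]]
[[ 0.5991  0.0007]
 [ 0.5988 -0.0615]
 [ 0.5305 -0.061 ]
 [ 0.5308  0.001 ]] c [ 0.5648 -0.0302] sides 0.062135222428841765 0.06830965113919696
st1 px [[205.6, 237.7], [220.9, 235.5], [222.4, 246.2], [207.1, 248.4]]
[[0.404  0.2624]
 [0.4101 0.2171]
 [0.3785 0.2124]
 [0.3724 0.2576]] c [0.3912 0.2374] sides 0.04566715873073887 0.03198953388691689
st2 px [[357.2, 200.7], [372.3, 199.0], [373.7, 211.8], [358.7, 213.4]]
[[ 0.5109 -0.1892]
 [ 0.5156 -0.2344]
 [ 0.4774 -0.238 ]
 [ 0.4728 -0.1929]] c [ 0.4942 -0.2136] sides 0.04541976100471304 0.03832768129256399
r1 px [[196.0, 221.8], [220.6, 219.7], [222.3, 239.9], [197.7, 242.0]]
[[0.4509 0.2775]
 [0.4562 0.2077]
 [0.3988 0.2026]
 [0.3935 0.2722]] c [0.4249 0.24  ] sides 0.07000013463059039 0.05764653522602432
r2 px [[358.6, 219.6], [380.4, 219.6], [380.4, 233.4], [358.6, 233.4]]
[[ 0.4538 -0.1863]
 [ 0.4534 -0.2487]
 [ 0.4141 -0.2481]
 [ 0.4146 -0.1858]] c [ 0.434  -0.2172] sides 0.06242170739288009 0.03927661986865967
0.003 0.01 653 [ 0.4512 -0.0882  0.003 ] [0.6423 0.0245 0.01  ] [ 0.5361 -0.0313  0.0058]
0.014 0.021 179 [ 0.466  -0.0603  0.014 ] [0.6276 0.0001 0.021 ] [ 0.5625 -0.0309  0.0179]
0.021 0.031 202 [ 0.4658 -0.0634  0.021 ] [0.6275 0.0029 0.0308] [ 0.5522 -0.029   0.0255]
0.05 0.062 213 [ 0.5523 -0.0597  0.05  ] [ 0.5824 -0.0013  0.0612] [ 0.5667 -0.0301  0.0555]
```

```bash
cat >> m.py <<'E'
def sides(m,off,n,zs,k=6,trim=.18,rectpx=None):
    """fit the 4 side lines of a roughly rectangular blob; zs heights for the sides; returns lines in world (mid, dir angle deg)"""
    M=cv2.resize(cv2.GaussianBlur(m.astype(np.float32),(3,3),0.6),None,fx=k,fy=k,interpolation=cv2.INTER_CUBIC)>0.5
    c,_=cv2.findContours(M.astype(np.uint8),cv2.RETR_EXTERNAL,cv2.CHAIN_APPROX_NONE); c=max(c,key=cv2.contourArea)
    b=cv2.boxPoints(cv2.minAreaRect(c)); c=c[:,0,:].astype(float); out=[]
    for i in range(4):
        A,B=b[i],b[(i+1)%4]; e=(B-A); L=np.linalg.norm(e); e/=L; nn=np.array([-e[1],e[0]])
        t=(c-A)@e/L; s=(c-A)@nn; q=c[(t>trim)&(t<1-trim)&(abs(s)<2.0*k)]
        vx,vy,x0,y0=cv2.fitLine(q.astype(np.float32),cv2.DIST_HUBER,0,.01,.01).ravel()
        f=np.array([vx,vy]); 
        if f@e<0:f=-f
        a0=np.array([x0,y0]); pa=a0+f*((A-a0)@f); pb=a0+f*((B-a0)@f)
        pa,pb=[(x+.5)/k-.5+np.array(off) for x in(pa,pb)]
        z=zs if np.isscalar(zs) else zs[i]
        W=[ray(n,*x,z)[:2] for x in(pa,pb)]; g=W[1]-W[0]
        out.append((((pa+pb)/2).round(1),(W[0]+W[1])/2,np.degrees(np.arctan2(g[1],g[0])),len(q)))
    return out
E
python3 - <<'E'
from m import *
p,d=load('top0'); wood,white=masks(p)
def go(nm,m,box,z):
    u0,u1,v0,v1=box; print(nm)
    for o in sides(m[v0:v1,u0:u1],(u0,v0),'top',z): print('  px',o[0],'w',o[1],'ang %.2f'%o[2],o[3])
go('tray z6',wood|white,(286,324,158,222),.006)
go('tray z26',wood|white,(286,324,158,222),.026)
go('r0 z18',white,(286,324,158,222),.018)
go('st1',wood,(192,232,205,255),.016)
go('st2',wood,(350,390,190,240),.016)
go('r1',white,(192,232,205,255),.07)
go('r2',white,(350,390,190,240),.07)
E
```

```text
tray z6
  px [304.5 162.6] w [ 0.6279 -0.032 ] ang -90.29 84
  px [315.4 189.5] w [ 0.5463 -0.0644] ang 179.58 214
  px [304.5 217.4] w [ 0.4621 -0.031 ] ang 89.61 84
  px [294.1 189.5] w [ 0.5466 -0.0002] ang -2.45 214
tray z26
  px [304.5 162.6] w [ 0.6251 -0.0321] ang -90.29 84
  px [315.4 189.5] w [ 0.5448 -0.064 ] ang 179.58 214
  px [304.5 217.4] w [ 0.4618 -0.0311] ang 89.61 84
  px [294.1 189.5] w [ 0.5451 -0.0007] ang -2.45 214
r0 z18
  px [294.6 181.8] w [ 0.5685 -0.0021] ang -0.25 88
  px [304.9 171.6] w [ 0.5991 -0.0329] ang -90.30 80
  px [314.1 183.1] w [ 0.5644 -0.0603] ang 174.49 88
  px [303.4 193.4] w [ 0.5335 -0.0282] ang 89.66 79
st1
  px [212.8 240.6] w [0.3952 0.2411] ang -90.43 29
  px [221.3 240.6] w [0.3949 0.2158] ang -175.66 42
  px [216.1 246.7] w [0.3771 0.2311] ang 96.41 52
  px [207.4 245.9] w [0.3798 0.2566] ang 27.45 37
st2
  px [364.8 200.2] w [ 0.5122 -0.2119] ang -82.33 58
  px [372.2 205.5] w [ 0.4961 -0.2339] ang -170.19 55
  px [366.1 212.2] w [ 0.4764 -0.2154] ang 95.89 58
  px [358.7 206.8] w [ 0.4924 -0.1933] ang 15.52 48
r1
  px [207.8 221.3] w [0.452  0.2441] ang -83.54 96
  px [220.7 229.4] w [0.4287 0.2073] ang -165.88 70
  px [210.1 239.9] w [0.3991 0.2373] ang 100.66 95
  px [197.5 232.2] w [0.4212 0.2732] ang 9.35 75
r2
  px [369.5 220. ] w [ 0.4525 -0.2176] ang -84.62 84
  px [379.5 226.5] w [ 0.4339 -0.2459] ang 177.04 54
  px [369.4 232.8] w [ 0.4159 -0.2168] ang 95.30 84
  px [358.6 226.5] w [ 0.4342 -0.1859] ang -0.75 54
```

```bash
cat >> m.py <<'E'
def edge(ch,ua,ub,va,vb,axis):
    """subpixel half-level crossing along axis ('u': scan along columns ua..ub for each row va..vb). returns pts"""
    out=[]
    if axis=='u':
        for v in range(va,vb):
            s=ch[v,ua:ub].astype(float); g=abs(np.diff(s)); i=g.argmax(); w=g[max(0,i-1):i+2]; out.append((ua+max(0,i-1)+.5+(w*np.arange(len(w))).sum()/w.sum(),v))
    else:
        for u in range(ua,ub):
            s=ch[va:vb,u].astype(float); g=abs(np.diff(s)); i=g.argmax(); w=g[max(0,i-1):i+2]; out.append((u,va+max(0,i-1)+.5+(w*np.arange(len(w))).sum()/w.sum()))
    return np.array(out)
def line(q,n,z):
    vx,vy,x0,y0=cv2.fitLine(q.astype(np.float32),cv2.DIST_HUBER,0,.01,.01).ravel()
    a=ray(n,x0-5*vx,y0-5*vy,z); b=ray(n,x0+5*vx,y0+5*vy,z); g=b-a
    res=abs((q-[x0,y0])@np.array([-vy,vx])); 
    return np.array([x0,y0]).round(2),((a+b)/2)[:2],np.degrees(np.arctan(g[1]/g[0])) if abs(g[0])>abs(g[1]) else -np.degrees(np.arctan(g[0]/g[1])),res.mean()
E
python3 - <<'E'
from m import *
p,d=load('top0'); g=p.astype(int); B=(g[...,0]) # red
S=cv2.cvtColor(p,cv2.COLOR_RGB2HSV)[...,1]
for nm,a,z in (('L',(290,298,196,213,'u'),.006),('R',(311,320,196,215,'u'),.006),('Lup',(290,298,164,170,'u'),.006),('+x',(297,313,158,166,'v'),.026),('-x',(297,312,213,222,'v'),.026),
 ('r0+x',(297,313,168,175,'v'),.018),('r0-x',(297,312,190,198,'v'),.018),('r0L',(290,298,173,193,'u'),.018),('r0R',(311,319,173,193,'u'),.018),
 ('s1-x',(209,221,242,252,'v'),.016),('s2+x',(360,371,196,205,'v'),.016),
 ('r1 topedge-x',(201,216,238,246,'v'),.08),('r2 low -x',(362,378,230,238,'v'),.03),('r2 mid',(362,379,216,223,'v'),.07)):
    ch=B if nm[:3]!='r0+' and nm[:3]!='r0-' else S
    q=edge(ch,*a); print(nm,*line(q,'top',z))
E
```

```text
L [293.31 201.9 ] [0.509  0.0024] -0.22276682835848619 0.027292076943690093
R [314.56 206.8 ] [ 0.4938 -0.0615] -1.5769955969679974 0.06332095147406211
Lup [294.42 166.5 ] [ 0.6161 -0.0014] -0.9896352514143002 0.07396627731025425
+x [306.4  162.62] [ 0.6249 -0.0377] -0.18649092244535437 0.03594373134838981
-x [303.9 217.1] [ 0.4627 -0.0294] -2.0171445939747854 0.0797985683521723
r0+x [305.5  171.58] [ 0.599  -0.0349] -1.1726036395156134 0.05579585540637436
r0-x [304.5  193.78] [ 0.5324 -0.0315] -4.003986739012929 0.058661033145105484
r0L [294.16 185.  ] [ 0.5589 -0.0007] -1.7907911639027527 0.12078413739021773
r0R [315.23 182.5 ] [ 0.5661 -0.0638] -1.9690184209062196 0.5780969266544589
s1-x [214.4  246.62] [0.3774 0.2361] 6.49292524857192 0.10006083897165512
s2+x [364.6  200.44] [ 0.5115 -0.2113] 3.644471352645019 0.17388323237124206
r1 topedge-x [207.8  240.38] [0.3983 0.2414] 9.112269510750671 0.7087224597575275
r2 low -x [369.5  232.63] [ 0.4156 -0.2226] 4.792479424424945 0.1477857226033889
r2 mid [369.8  220.13] [ 0.4521 -0.2183] 4.438026383862704 0.10647310289419887
```

```bash
python3 - <<'E'
from m import *
p,d=load('top0'); g=p.astype(int); B=g[...,0]; P=pts('top',d)
print(B[214:250,194:226])
print((P[214:250,194:226,2]*1000).round().astype(int).tolist() and '')
np.set_printoptions(threshold=100000,linewidth=220)
print('r1 red');print(B[216:250:1,194:226])
print('r1 z');print((P[216:250,194:226,2]*1000).round().astype(int))
print('r2 red');print(B[198:238,356:386])
print('r2 z');print((P[198:238,356:386,2]*1000).round().astype(int))
E
```

```text
[[101 101  98 ...  98  99  97]
 [100  99 100 ...  97  97  96]
 [ 99  77  78 ...  97  97  97]
 ...
 [ 99 100 101 ...  99 100  98]
 [100 101 100 ...  98  99  97]
 [101 100  99 ...  98  99  98]]

r1 red
[[ 99  77  78  78  78  77  78  55  54  75  55  54  54  55  54  52  54  76  76  97  98  99  97  98  97  96  98  97  98  97  97  97]
 [ 77  55  56  54  55  55  55  55  54  56  55  54  55  55  55  55  53  53  52  98  78  79  85  88  96  97  97  98  98  98  98  97]
 [ 55  55  56  56  56  57  55  56  54  56  53  54  54  55  64  71  71  82  97 114  94  94 101 122 130  99  96  97  97  97  97  97]
 [ 55  57  54  56  56  54  61  70  70  70  79  95  67  61  62  68 102 111 120 122 120 118 118 166 142 124  97  98  97  96  98  98]
 [ 56  56  55  55  63  90  95 102 100 101 109  88  59  52  50  69 117 111 120 121 114 125 139 157 154 143  98  98  98  99  97  98]
 [ 57  56  56  55  86 111 113 116 116 115 115  95  69  99 111 151 192 194 231 231 229 230 237 137 175 157 100  97  97  98  97  99]
 [ 55  55  55  68 102 121 131 159 190 227 230 227 226 230 234 215 211 222 236 233 235 234 243 196 185 179 101  98 
[... 17280 characters left out ...]
6    1    0    0    3    3   -4   -5    6   -2    0    0   -1    6   -1    3    2    2]
 [  -3    5    3   -2   -4    2    2   -2    0    1    0    1    3    0    0    6    4    1   -3   -1    5   -5   -5   -1   -4    4    4   -3   -4   -4]
 [   1   -1    0   -1   -1    2    3    1   -4   -1   -4    0    1    0   -1   -5   -2    0    4   -5   -2    1    2   -1    5   -3    0    3   -2    1]
 [  -2    0   -1    0    0    1   -2    3    4    1    7    1    2    1    4    6    3   -5    1   -3    1   -4   -2   -1    0   -1    0    0   -6    7]
 [  -1   -2   -2    3   -3   -5    6    3    3    4   -2    0    6    0   -2    1    1   -1    3   -2    0   -4    7    4    1   -1    2    1    3   -3]]
```

```bash
python3 - <<'E'
from m import *
p,d=load('top0'); P=pts('top',d); R=p[...,0].astype(int)
def fit(Q,ps):
    ex=np.array([np.cos(ps),np.sin(ps),0]); ey=np.array([-np.sin(ps),np.cos(ps),0])
    return Q@ex,Q@ey,Q[:,2]
# generic plane normals
def plane(Q):
    c=np.median(Q,0); 
    for _ in range(3):
        u,s,v=np.linalg.svd(Q-c); n=v[2]; r=(Q-c)@n; k=abs(r)<.006; Q=Q[k]; c=Q.mean(0)
    n=n*np.sign(n[2]); return c,n,len(Q)
M=np.zeros((400,640),bool)
def sel(rng,lo,hi,rmin,rmax):
    u0,u1,v0,v1=rng; m=M.copy(); m[v0:v1,u0:u1]=True; z=P[...,2]; return P[m&(z>lo)&(z<hi)&(R>=rmin)&(R<=rmax)]
# rider1 crown upper face
Q=sel((198,218,223,234),.055,.085,225,255); c,n,k=plane(Q); print('r1 crown face',c,n,k,'tilt',np.degrees(np.arccos(n[2])),'yaw',np.degrees(np.arctan2(-n[1],-n[0])))
Q=sel((198,222,234,243),.07,.088,205,255); print('r1 flange top',len(Q),Q.mean(0),Q.min(0),Q.max(0))
ps=np.radians(6.5); a=fit(Q,ps); print('   ',[(x.min(),x.max(),x.mean()) for x in a])
Q=sel((358,382,210,222),.025,.078,60,160); c,n,k=plane(Q); print('r2 back face',c,n,k,np.degrees(np.arccos(n[2])),np.degrees(np.arctan2(n[1],n[0])))
Q=sel((359,382,222,235),.034,.062,200,255); c,n,k=plane(Q); print('r2 crown face',c,n,k,np.degrees(np.arccos(n[2])),np.degrees(np.arctan2(-n[1],-n[0])))
Q=sel((359,382,217,227),.068,.088,200,255); print('r2 flange top',len(Q),Q.mean(0),Q.min(0),Q.max(0))
E
```

```text
r1 crown face [0.4327 0.2444 0.0697] [-0.3538 -0.0143  0.9352] 210 tilt 20.738000641330448 yaw 2.312872769560831
r1 flange top 79 [0.4044 0.2418 0.0778] [0.3966 0.213  0.0704] [0.4159 0.2704 0.0839]
    [(np.float64(0.4239037740809387), np.float64(0.4391045080073309), np.float64(0.42917094884253737)), (np.float64(0.16537431658202395), np.float64(0.22343158874740696), np.float64(0.194430618176935)), (np.float64(0.07040334219040911), np.float64(0.08386754009971331), np.float64(0.07778726015778074))]
r2 back face [ 0.4649 -0.2155  0.0546] [0.8837 0.0728 0.4624] 158 62.45926397246797 4.710090656510295
r2 crown face [ 0.4299 -0.2191  0.0468] [-0.5409 -0.0361  0.8403] 173 32.830133274233255 3.8181209489758072
r2 flange top 73 [ 0.4473 -0.2172  0.0757] [ 0.4412 -0.2472  0.0698] [ 0.4524 -0.1891  0.0808]
```

```bash
cat > g.py <<'E'
import json,sys,os,numpy as np
from station import manip
np.set_printoptions(precision=4,suppress=True)
F='cmd.json'
def get():
    if os.path.exists(F): return json.load(open(F))
    return [0.211,0.588,0.242,70.3]
def axes(a):
    a=np.radians(a); ty=np.array([np.cos(a),np.sin(a),0]); tx=np.array([np.cos(a+np.pi/2),np.sin(a+np.pi/2),0]); return tx,ty
def to(x,y,z,a,c=None):
    c=c or get(); tx,ty=axes(c[3]); d=np.array([x,y,z])-c[:3]
    return np.round([d@tx/.4,d@ty/.4,-d[2]/.4,-np.radians(a-c[3])/.5],3).tolist()
def done(r):
    """update commanded pose by the final row r (4 numbers)"""
    c=get(); tx,ty=axes(c[3]); p=np.array(c[:3])+.4*(r[0]*tx+r[1]*ty); p[2]-=.4*r[2]
    json.dump([*p.tolist(),c[3]-np.degrees(r[3]*.5)],open(F,'w'))
def st():
    s=manip.sense(); q=s['tool_rot']; a=np.degrees(2*np.arctan2(q[1],q[0])) ; a=180-0  if 0 else a
    # tool y angle
    from scipy.spatial.transform import Rotation as R
    ty=R.from_quat(q).as_matrix()[:,1]
    print('t %.2f'%s['t'],'tcp',s['tcp_pos'],'ya %.2f'%np.degrees(np.arctan2(ty[1],ty[0])),'F',s['force'].round(1),'M',s['ft_torque'].round(2),'gap %.3f'%s['finger_gap'],'q5 %.2f'%s['q'][5],'cmd',np.round(get(),4))
if __name__=='__main__':
    a=sys.argv[1:]
    while a:
        if a[0]=='d': done([float(v) for v in a[1:5]]); a=a[5:]
        elif a[0]=='t': print(to(*[float(v) for v in a[1:5]])); a=a[5:]
        elif a[0]=='s': st(); a=a[1:]
E
python3 g.py s t .36 .33 .242 80 t .566 -.031 .242 88.3
```

```text
t 0.10 tcp [0.2103 0.5879 0.2414] ya 70.30 F [-0.1 -0.5  0.1] M [ 0.04 -0.    0.04] gap 0.998 q5 -0.18 cmd [ 0.211  0.588  0.242 70.3  ]
[-0.568, -0.482, -0.0, -0.339]
[-1.357, -1.158, -0.0, -0.628]
```

Emit:
{"api": "move_arm", "payload": {
  "deltas": [
    [-0.05,-0.043,0,-0.04,100],
    [-0.125,-0.107,0,-0.08,100],
    [-0.2,-0.171,0,-0.12,100],
    [-0.275,-0.235,0,-0.16,100],
    [-0.35,-0.299,0,-0.2,100],
    [-0.425,-0.363,0,-0.24,100],
    [-0.5,-0.427,0,-0.28,100],
    [-0.575,-0.49,0,-0.3,100]
  ],
  "force": 20
}}

```text
t: 0.77
tcp_pos: [0.3613, 0.3245, 0.2421]
tool_rot: [0.096, 0.995, -0.0, -0.0]
force: [0.6, 0.3, 1.0]
finger_gap: 0.996
```

```bash
python3 g.py d -.575 -.49 0 -.3 s t .566 -.031 .242 88.3
```

```text
t 0.77 tcp [0.3613 0.3245 0.2421] ya 78.97 F [0.6 0.3 1. ] M [-0.   -0.08 -0.03] gap 0.996 q5 -0.88 cmd [ 0.3615  0.3259  0.242  78.8944]
[-0.674, -0.777, -0.0, -0.328]
```

Emit:
{"api": "move_arm", "payload": {
  "deltas": [
    [-0.06,-0.069,0,-0.04,100],
    [-0.127,-0.146,0,-0.08,100],
    [-0.194,-0.223,0,-0.12,100],
    [-0.261,-0.3,0,-0.16,100],
    [-0.328,-0.377,0,-0.2,100],
    [-0.395,-0.454,0,-0.24,100],
    [-0.462,-0.531,0,-0.28,100],
    [-0.529,-0.608,0,-0.32,100]
  ]
}}

```text
t: 1.43
tcp_pos: [0.5222, 0.045, 0.242]
tool_rot: [0.017, 1.0, 0.0, -0.0]
force: [-0.0, 0.7, -0.6]
finger_gap: 0.998
```

```bash
python3 g.py d -.529 -.608 0 -.32 s t .566 -.031 .10 88.3
```

```text
t 1.43 tcp [0.5222 0.045  0.242 ] ya 88.10 F [-0.   0.7 -0.6] M [ 0.07  0.02 -0.  ] gap 0.998 q5 -1.67 cmd [ 0.5223  0.0465  0.242  88.0617]
[-0.116, -0.19, 0.355, -0.008]
```

Emit:
{"api": "move_arm", "payload": {
  "deltas": [
    [-0.03,-0.05,0.05,0,100],
    [-0.06,-0.1,0.1,0,100],
    [-0.09,-0.15,0.16,-0.008,100],
    [-0.116,-0.19,0.22,-0.008,100],
    [-0.116,-0.19,0.29,-0.008,100],
    [-0.116,-0.19,0.355,-0.008,100],
    [-0.116,-0.19,0.355,-0.008,100],
    [-0.116,-0.19,0.355,-0.008,100]
  ]
}}

```text
t: 2.1
tcp_pos: [0.5644, -0.0303, 0.0989]
tool_rot: [0.015, 1.0, 0.001, -0.002]
force: [0.6, -0.3, 0.4]
finger_gap: 1.0
```

```bash
python3 g.py d -.116 -.19 .355 -.008 s; python3 - <<'E'
from m import *
a=[]
for n,(u0,u1,v0,v1) in dict(top=(270,345,140,230),scene=(270,380,130,240)).items():
    p,d=snap(n,n+'1'); a.append(cv2.resize(p[v0:v1,u0:u1],None,fx=4.2,fy=4.2,interpolation=cv2.INTER_CUBIC))
H=max(x.shape[0] for x in a); im=np.hstack([np.pad(x,((0,H-x.shape[0]),(0,4),(0,0))) for x in a]); cv2.imwrite('pics/v1.png',im[:,:,::-1]); print(im.shape)
E
```

```text
t 2.10 tcp [ 0.5644 -0.0303  0.0989] ya 88.28 F [ 0.6 -0.3  0.4] M [0.02 0.03 0.03] gap 1.000 q5 -1.79 cmd [ 0.5661 -0.031   0.1    88.2909]
(462, 785, 3)
```

View pics/v1.png

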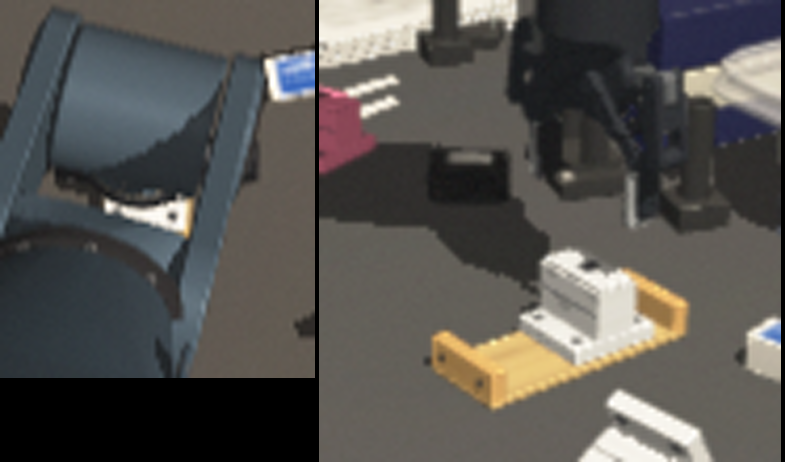

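```bash
python3 - <<'E'
from m import *
for X in ([.5644,-.0303,.0989],[.5644,-.0303-.0425,.0989],[.5644,-.0303+.0425,.0989],[.5644,-.0303-.0425,.11],[.5657,-.031,.056],[.5435,-.031,.006],[.61,-.065,.026]): print(X,proj('scene',X))
E
```

```text
[0.5644, -0.0303, 0.0989] [[333.9318 178.1608]]
[0.5644, -0.0728, 0.0989] [[344.7543 183.5336]]
[0.5644, 0.012200000000000003, 0.0989] [[323.6003 173.0318]]
[0.5644, -0.0728, 0.11] [[344.9223 179.6587]]
[0.5657, -0.031, 0.056] [[334.0112 192.5411]]
[0.5435, -0.031, 0.006] [[327.3926 211.1952]]
[0.61, -0.065, 0.026] [[354.0214 202.2193]]
```

Emit:
{"api": "move_arm", "payload": {
  "deltas": [
    [0,0,0.09,0,100],
    [0,0,0.175,0,100],
    [0,0,0.175,0,100],
    [0,0,0.175,0,65],
    [0,0,0.175,0,60],
    [0,0,0.175,0,60],
    [0,0,0.175,0,60],
    [0,0,0.175,0,60]
  ],
  "force": 20
}}

```text
t: 2.87
tcp_pos: [0.5676, -0.0309, 0.033]
tool_rot: [0.015, 1.0, -0.001, 0.003]
force: [-0.4, 0.6, 7.4]
finger_gap: 0.697
```

```bash
python3 g.py d 0 0 .175 0 s 
```

```text
t 2.87 tcp [ 0.5676 -0.0309  0.033 ] ya 88.31 F [-0.4  0.6  7.4] M [0.04 0.07 0.06] gap 0.697 q5 -1.79 cmd [ 0.5661 -0.031   0.03   88.2909]
```

Emit:
{"api": "move_arm", "payload": {
  "deltas": [
    [0,0,-0.008,0,60],
    [-0.008,0,-0.008,0,60],
    [-0.014,0,-0.008,0,60],
    [-0.02,0,-0.008,0,60],
    [-0.026,0,-0.008,0,60],
    [-0.032,0,-0.008,0,60],
    [-0.038,0,-0.008,0,60],
    [-0.038,0,-0.008,0,60]
  ]
}}

```text
t: 3.53
tcp_pos: [0.5817, -0.0311, 0.0334]
tool_rot: [0.015, 1.0, -0.0, 0.0]
force: [-0.0, -0.5, -2.2]
finger_gap: 0.701
```

```bash
python3 g.py d -.038 0 -.008 0 s 
```

```text
t 3.53 tcp [ 0.5817 -0.0311  0.0334] ya 88.29 F [-0.  -0.5 -2.2] M [-0.01 -0.01 -0.03] gap 0.701 q5 -1.79 cmd [ 0.5813 -0.0314  0.0332 88.2909]
```

Emit:
{"api": "move_arm", "payload": {
  "deltas": [
    [-0.002,0,0,0,60],
    [-0.004,0,0,0,60],
    [-0.006,0,0,0,60],
    [-0.008,0,0,0,60],
    [-0.01,0,0,0,60],
    [-0.012,0,0,0,60],
    [-0.014,0,0,0,60],
    [-0.014,0,0,0,60]
  ]
}}

```text
t: 4.2
tcp_pos: [0.5824, -0.0309, 0.0334]
tool_rot: [0.015, 1.0, 0.0, -0.005]
force: [-9.3, -2.5, 5.4]
finger_gap: 0.701
```

```bash
python3 g.py d -.014 0 0 0 s; python3 - <<'E'
from m import *
p,d=snap('scene','s2'); cv2.imwrite('pics/v2.png',cv2.resize(p[150:250,280:400],None,fx=6,fy=6,interpolation=cv2.INTER_CUBIC)[:,:,::-1])
E
```

```text
t 4.20 tcp [ 0.5824 -0.0309  0.0334] ya 88.31 F [-9.3 -2.5  5.4] M [-0.48  1.31 -0.15] gap 0.701 q5 -1.78 cmd [ 0.5869 -0.0316  0.0332 88.2909]
```

View pics/v2.png

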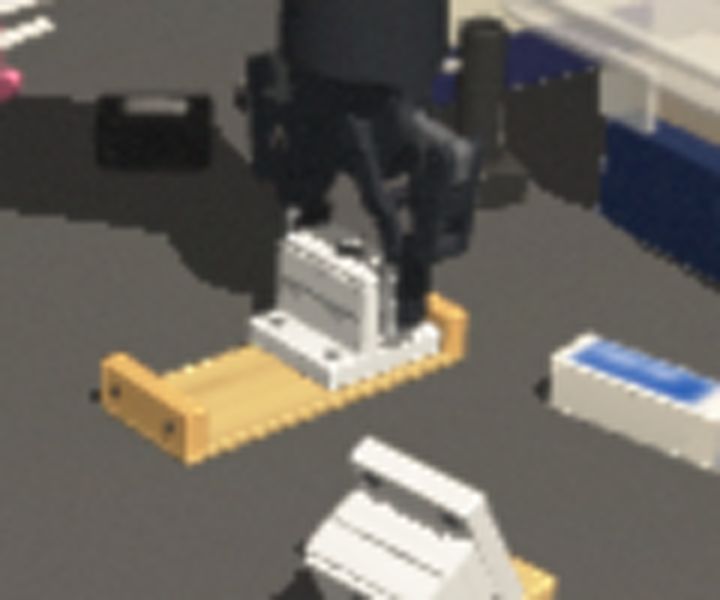

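Emit:
{"api": "move_arm", "payload": {
  "deltas": [
    [0.008,0,0.003,0,60],
    [0.008,0,0.003,0,60],
    [0.008,0,0.003,0,75],
    [0.008,0,0.003,0,100],
    [0.008,0,0.003,0,100],
    [0.008,0,-0.06,0,100],
    [0.008,0,-0.14,0,100],
    [0.008,0,-0.22,0,100]
  ]
}}

```text
t: 4.92
tcp_pos: [0.5831, -0.031, 0.1215]
tool_rot: [0.015, 1.0, 0.0, -0.001]
force: [1.4, 0.2, 0.3]
finger_gap: 1.0
```

```bash
python3 g.py d .008 0 -.22 0 s; python3 - <<'E'
from m import *
p,d=snap('scene','s3'); cv2.imwrite('pics/v3.png',cv2.resize(p[170:240,280:380],None,fx=7,fy=7,interpolation=cv2.INTER_CUBIC)[:,:,::-1])
for X in ([.5805-.033,-.0309-.03,.018],[.5805-.033,-.0309+.03,.018],[.5805,-.0309,.056]): print(proj('scene',X))
E
```

```text
t 4.92 tcp [ 0.5831 -0.031   0.1215] ya 88.29 F [1.4 0.2 0.3] M [ 0.02 -0.02 -0.05] gap 1.000 q5 -1.79 cmd [ 0.5837 -0.0315  0.1212 88.2909]
[[335.9126 211.0274]]
[[321.4762 202.8544]]
[[338.0556 191.0294]]
```

View pics/v3.png

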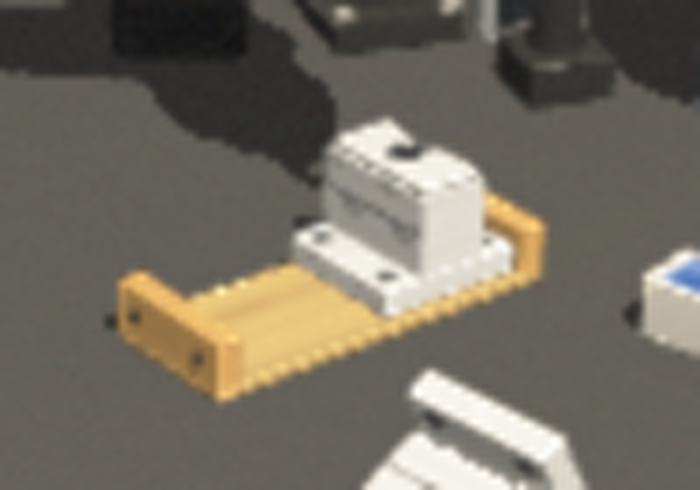

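```bash
python3 g.py t .446 .2463 .1212 96.5
```

```text
[0.365, 0.684, 0.0, -0.287]
```

Emit:
{"api": "move_arm", "payload": {
  "deltas": [
    [0.05,0.09,0,-0.07,100],
    [0.1,0.18,0,-0.14,100],
    [0.15,0.275,0,-0.21,100],
    [0.2,0.37,0,-0.287,100],
    [0.25,0.465,0,-0.287,100],
    [0.3,0.56,0,-0.287,100],
    [0.345,0.645,0,-0.287,100],
    [0.365,0.684,0,-0.287,100]
  ]
}}

```text
t: 5.63
tcp_pos: [0.443, 0.2502, 0.1215]
tool_rot: [-0.058, 0.998, 0.0, -0.0]
force: [0.1, 0.5, 0.4]
finger_gap: 1.0
```

```bash
python3 g.py d .365 .684 0 -.287 s t .446 .2463 .045 96.5
```

```text
t 5.63 tcp [0.443  0.2502 0.1215] ya 96.68 F [0.1 0.5 0.4] M [-0.   -0.04 -0.01] gap 1.000 q5 -1.40 cmd [ 0.4459  0.2463  0.1212 96.5128]
[-0.0, -0.0, 0.191, 0.0]
```

Emit:
{"api": "move_arm", "payload": {
  "deltas": [
    [0,0,0,0,100],
    [0,0,0.08,0,100],
    [0,0,0.15,0,100],
    [0,0,0.19,0,100],
    [0,0,0.19,0,100],
    [0,0,0.19,0,60],
    [0,0,0.19,0,60],
    [0,0,0.19,0,60]
  ],
  "force": 20
}}

```text
t: 6.3
tcp_pos: [0.4466, 0.2466, 0.0466]
tool_rot: [-0.057, 0.998, 0.0, 0.001]
force: [0.4, 0.5, -3.6]
finger_gap: 0.699
```

```bash
python3 g.py d 0 0 .19 0 s; python3 - <<'E'
from m import *
p,d=snap('scene','s4'); cv2.imwrite('pics/v4.png',cv2.resize(p[130:220,190:290],None,fx=7,fy=6.6,interpolation=cv2.INTER_CUBIC)[:,:,::-1])
E
```

```text
t 6.30 tcp [0.4466 0.2466 0.0466] ya 96.48 F [ 0.4  0.5 -3.6] M [-0.02 -0.09 -0.01] gap 0.699 q5 -1.40 cmd [ 0.4459  0.2463  0.0452 96.5128]
```

View pics/v4.png

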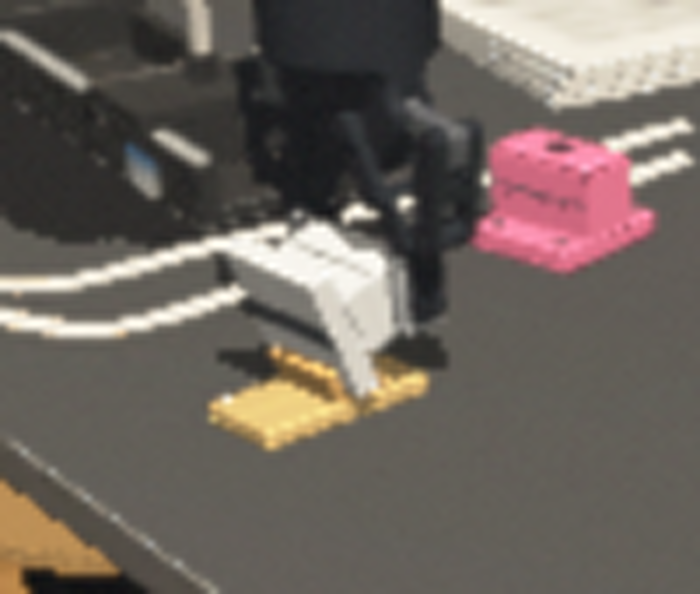

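Emit:
{"api": "move_arm", "payload": {
  "deltas": [
    [0.0,0,0,0,60],
    [0.006,0,-0.016,0,60],
    [0.012,0,-0.032,0,60],
    [0.018,0,-0.05,0,60],
    [0.02,0,-0.08,0,60],
    [0.02,0,-0.12,0,60],
    [0.02,0,-0.16,0,60],
    [0.02,0,-0.16,0,60]
  ],
  "force": 20
}}

```text
t: 7.02
tcp_pos: [0.4381, 0.2463, 0.1124]
tool_rot: [-0.057, 0.998, 0.001, 0.002]
force: [0.5, 0.1, -3.5]
finger_gap: 0.699
```

```bash
python3 g.py d .02 0 -.16 0 s; python3 - <<'E'
from m import *
p,d=snap('scene','s5'); cv2.imwrite('pics/v5.png',cv2.resize(p[110:200,190:290],None,fx=7,fy=6.6,interpolation=cv2.INTER_CUBIC)[:,:,::-1])
E
```

```text
t 7.02 tcp [0.4381 0.2463 0.1124] ya 96.54 F [ 0.5  0.1 -3.5] M [ 0.04 -0.13 -0.03] gap 0.699 q5 -1.40 cmd [ 0.4379  0.2454  0.1092 96.5128]
```

View pics/v5.png

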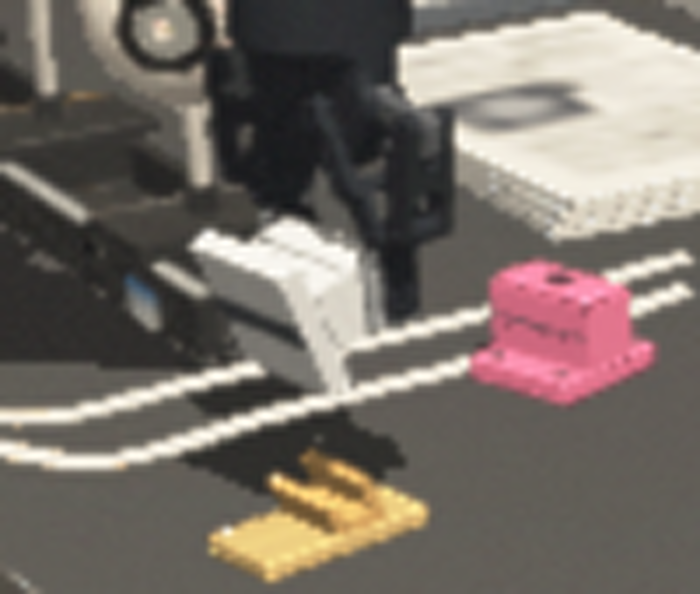

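```bash
python3 g.py t .518 -.029 .12 88.3
```

```text
[-0.121, -0.704, -0.027, 0.287]
```

Emit:
{"api": "move_arm", "payload": {
  "deltas": [
    [-0.01,-0.06,-0.027,0.04,60],
    [-0.028,-0.16,-0.027,0.08,60],
    [-0.045,-0.26,-0.027,0.12,60],
    [-0.062,-0.36,-0.027,0.16,60],
    [-0.08,-0.46,-0.027,0.2,60],
    [-0.097,-0.56,-0.027,0.24,60],
    [-0.112,-0.65,-0.027,0.287,60],
    [-0.121,-0.704,-0.027,0.287,60]
  ],
  "force": 25
}}

```text
t: 7.73
tcp_pos: [0.5183, -0.0321, 0.1196]
tool_rot: [0.017, 1.0, -0.0, 0.0]
force: [0.4, -0.7, -3.2]
finger_gap: 0.697
```

```bash
python3 g.py d -.121 -.704 -.027 .287 s t .518 -.029 .05 88.3;  python3 - <<'E'
from m import *
p,d=snap('scene','s6'); cv2.imwrite('pics/v6.png',cv2.resize(p[130:230,270:380],None,fx=6.5,fy=5.9,interpolation=cv2.INTER_CUBIC)[:,:,::-1])
E
```

```text
t 7.73 tcp [ 0.5183 -0.0321  0.1196] ya 88.10 F [ 0.4 -0.7 -3.2] M [ 0.01 -0.17  0.03] gap 0.697 q5 -1.81 cmd [ 0.518  -0.0289  0.12   88.2909]
[-0.0, -0.0, 0.175, -0.0]
```

View pics/v6.png

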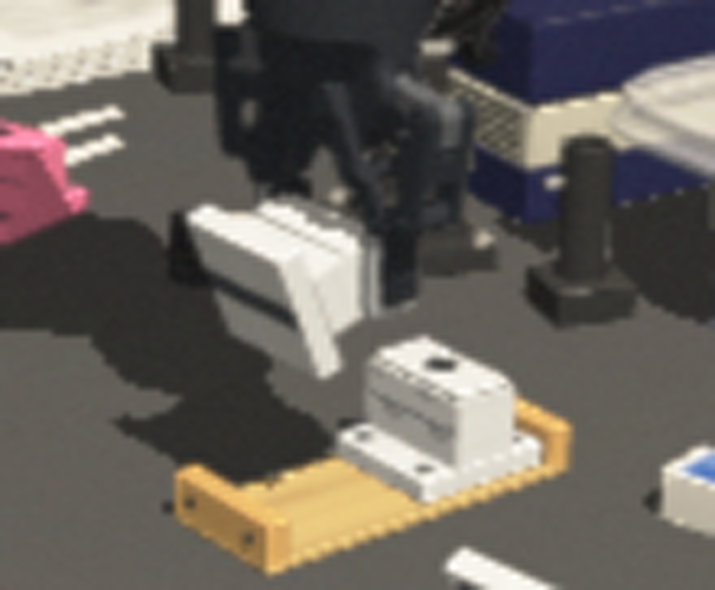

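```bash
cat >> m.py <<'E'
def rayy(n,u,v,y):
    f,cx,cy,T=cal(n); r=T[:3,:3]@np.array([(u-cx)/f,(v-cy)/f,1]); o=T[:3,3]; return o+r*(y-o[1])/r[1]
E
python3 - <<'E'
from m import *
p,d=load('s6'); cv2.imwrite('pics/v6b.png',cv2.resize(p[155:200,292:340],None,fx=15,fy=13,interpolation=cv2.INTER_CUBIC)[:,:,::-1])
E
```

```text
(no output)
```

View pics/v6b.png

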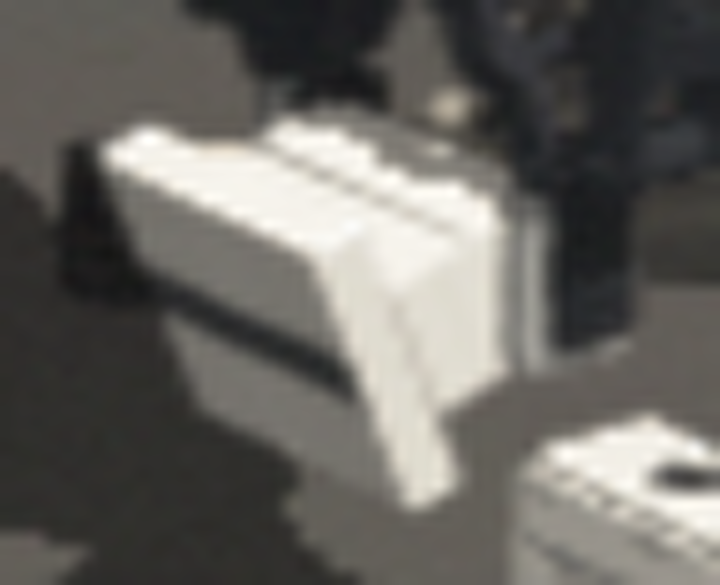

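```bash
python3 - <<'E'
from m import *
T=rayy('scene',313.3,174.8,-.06); B=rayy('scene',319,194.1,-.06); C=rayy('scene',322.7,191.9,-.06)
print(T,B,C,np.linalg.norm(T-B),np.degrees(np.arctan2(B[0]-T[0],T[2]-B[2])), np.linalg.norm(C-B))
E
```

```text
[ 0.4687 -0.06    0.1459] [ 0.488  -0.06    0.0869] [ 0.5003 -0.06    0.0893] 0.06208665327364442 18.100010631864784 0.012495638808255691
```

Emit:
{"api": "move_arm", "payload": {
  "deltas": [
    [0,0,0.06,0,60],
    [0,0,0.13,0,60],
    [0,0,0.168,0,60],
    [0.01,0,0.168,0,60],
    [0.022,0,0.168,0,60],
    [0.033,0,0.168,0,60],
    [0.045,0,0.16,0,60],
    [0.06,0,0.153,0,60]
  ],
  "force": 20
}}

```text
t: 8.45
tcp_pos: [0.498, -0.0287, 0.0611]
tool_rot: [0.015, 1.0, -0.001, 0.006]
force: [5.6, -0.7, -4.2]
finger_gap: 0.696
```

```bash
python3 g.py d .06 0 .153 0 s;  python3 - <<'E'
from m import *
p,d=snap('scene','s7'); cv2.imwrite('pics/v7.png',cv2.resize(p[160:225,280:350],None,fx=10,fy=9,interpolation=cv2.INTER_CUBIC)[:,:,::-1])
E
```

```text
t 8.45 tcp [ 0.498  -0.0287  0.0611] ya 88.27 F [ 5.6 -0.7 -4.2] M [-0.   -1.14 -0.01] gap 0.696 q5 -1.82 cmd [ 0.494  -0.0282  0.0588 88.2909]
```

View pics/v7.png

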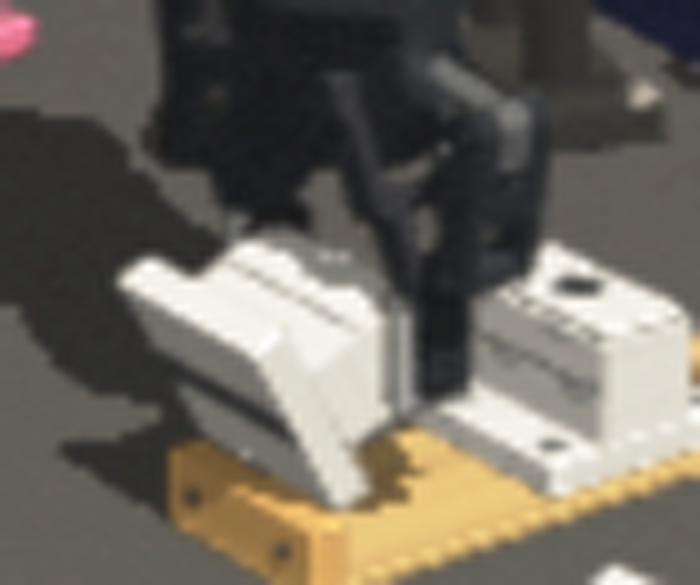

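Emit:
{"api": "move_arm", "payload": {
  "deltas": [
    [0.012,0,-0.005,0,60],
    [0.024,0,-0.008,0,60],
    [0.036,0,-0.01,0,60],
    [0.048,0,-0.01,0,60],
    [0.06,0,-0.01,0,60],
    [0.072,0,-0.008,0,60],
    [0.084,0,-0.004,0,60],
    [0.098,0,0.0,0,60]
  ]
}}

```text
t: 9.17
tcp_pos: [0.454, -0.0266, 0.0589]
tool_rot: [0.015, 1.0, -0.0, 0.0]
force: [0.3, 0.0, -4.0]
finger_gap: 0.698
```

```bash
python3 g.py d .098 0 0 0 s;  python3 - <<'E'
from m import *
p,d=snap('scene','s8'); cv2.imwrite('pics/v8.png',cv2.resize(p[160:225,280:350],None,fx=10,fy=9,interpolation=cv2.INTER_CUBIC)[:,:,::-1])
E
```

```text
t 9.17 tcp [ 0.454  -0.0266  0.0589] ya 88.29 F [ 0.3  0.  -4. ] M [ 0.02 -0.08  0.  ] gap 0.698 q5 -1.85 cmd [ 0.4548 -0.027   0.0588 88.2909]
```

View pics/v8.png

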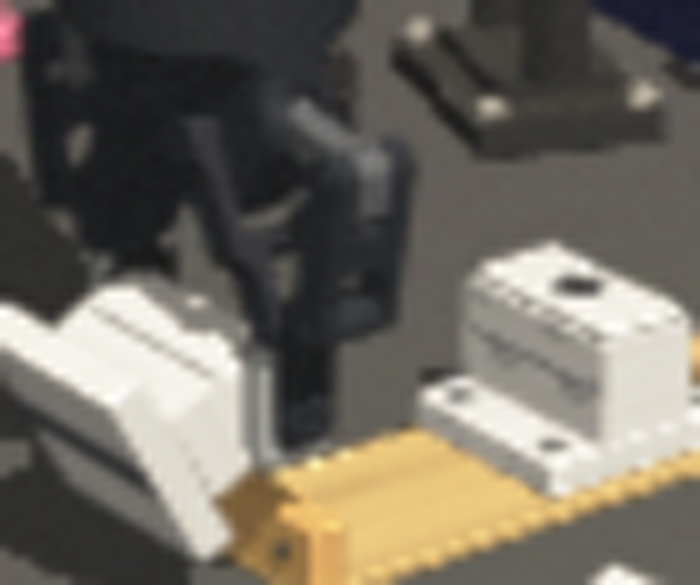

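```bash
python3 - <<'E'
from m import *
T=rayy('scene',292,205,-.057); B=rayy('scene',300.5,221.7,-.057)
print(T,B,np.linalg.norm(T-B),np.degrees(np.arctan2(B[0]-T[0],T[2]-B[2])))
E
python3 g.py t .518 -.029 .09 88.3
```

```text
[ 0.4046 -0.057   0.0818] [ 0.4306 -0.057   0.0253] 0.06212840243575498 24.693838936469017
[-0.158, -0.0, -0.078, -0.0]
```

Emit:
{"api": "move_arm", "payload": {
  "deltas": [
    [0,0,-0.08,0,60],
    [-0.05,0,-0.09,0,60],
    [-0.12,0,-0.09,0,60],
    [-0.17,0,-0.09,0,60],
    [-0.175,0,-0.05,0,60],
    [-0.175,0,0.01,0,60],
    [-0.175,0,0.032,0,60],
    [-0.175,0,0.032,0,60]
  ]
}}

```text
t: 9.88
tcp_pos: [0.5219, -0.0281, 0.044]
tool_rot: [0.015, 1.0, 0.001, -0.003]
force: [-0.5, -1.1, -3.9]
finger_gap: 0.698
```

```bash
python3 g.py d -.175 0 .032 0 s t .505 -.029 .046 88.3  t .495 -.029 .051 88.3  t .4835 -.029 .054 88.3 t .4715 -.029 .055 88.3;  python3 - <<'E'
from m import *
p,d=snap('scene','s9'); cv2.imwrite('pics/v9.png',cv2.resize(p[160:225,280:350],None,fx=10,fy=9,interpolation=cv2.INTER_CUBIC)[:,:,::-1])
E
```

```text
t 9.88 tcp [ 0.5219 -0.0281  0.044 ] ya 88.29 F [-0.5 -1.1 -3.9] M [ 0.03 -0.04  0.02] gap 0.698 q5 -1.81 cmd [ 0.5248 -0.0291  0.046  88.2909]
[0.049, -0.001, 0.0, -0.0]
[0.074, -0.002, -0.012, -0.0]
[0.103, -0.003, -0.02, -0.0]
[0.133, -0.004, -0.022, -0.0]
```

View pics/v9.png

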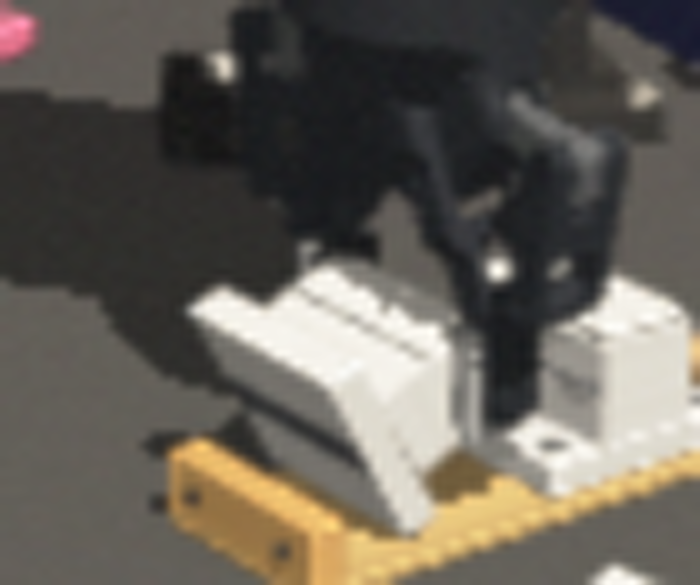

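Emit:
{"api": "move_arm", "payload": {
  "deltas": [
    [0.03,-0.001,0,0,60],
    [0.05,-0.001,0,0,60],
    [0.062,-0.002,-0.005,0,60],
    [0.074,-0.002,-0.01,0,60],
    [0.086,-0.003,-0.014,0,60],
    [0.098,-0.003,-0.017,0,60],
    [0.108,-0.003,-0.018,0,60],
    [0.118,-0.004,-0.02,0,60]
  ]
}}

```text
t: 10.6
tcp_pos: [0.4845, -0.0298, 0.0572]
tool_rot: [0.016, 1.0, -0.001, 0.009]
force: [9.1, 7.2, 3.5]
finger_gap: 0.701
```

```bash
python3 g.py d .118 -.004 -.02 0 s;  python3 - <<'E'
from m import *
p,d=snap('scene','s10'); cv2.imwrite('pics/v10.png',cv2.resize(p[160:225,280:350],None,fx=10,fy=9,interpolation=cv2.INTER_CUBIC)[:,:,::-1])
E
```

```text
t 10.60 tcp [ 0.4845 -0.0298  0.0572] ya 88.12 F [9.1 7.2 3.5] M [ 1.26 -1.66 -0.  ] gap 0.701 q5 -1.84 cmd [ 0.4775 -0.0293  0.054  88.2909]
```

View pics/v10.png

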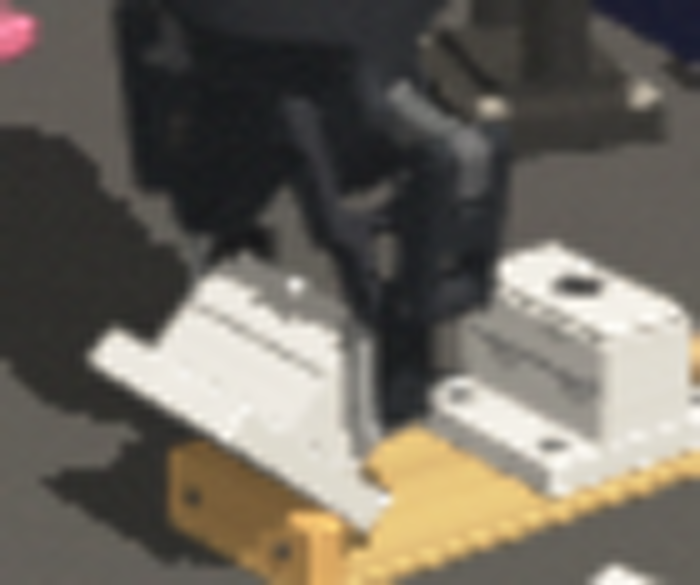

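Emit:
{"api": "move_arm", "payload": {
  "deltas": [
    [0.006,0,0,0,60],
    [0.012,0,0,0,60],
    [0.018,0,0,0,60],
    [0.024,0,0.002,0,60],
    [0.03,0,0.004,0,60],
    [0.034,0,0.006,0,60],
    [0.038,0,0.008,0,60],
    [0.038,0,0.008,0,60]
  ]
}}

```text
t: 11.32
tcp_pos: [0.469, -0.0292, 0.0557]
tool_rot: [0.016, 1.0, -0.002, 0.009]
force: [6.3, 6.9, 21.9]
finger_gap: 0.7
```

```bash
python3 g.py d .038 0 .008 0 s;  python3 - <<'E'
from m import *
p,d=snap('scene','s11'); cv2.imwrite('pics/v11.png',cv2.resize(p[160:225,280:350],None,fx=10,fy=9,interpolation=cv2.INTER_CUBIC)[:,:,::-1])
E
```

```text
t 11.32 tcp [ 0.469  -0.0292  0.0557] ya 88.18 F [ 6.3  6.9 21.9] M [ 1.41 -1.39 -0.06] gap 0.700 q5 -1.84 cmd [ 0.4623 -0.0288  0.0508 88.2909]
```

View pics/v11.png

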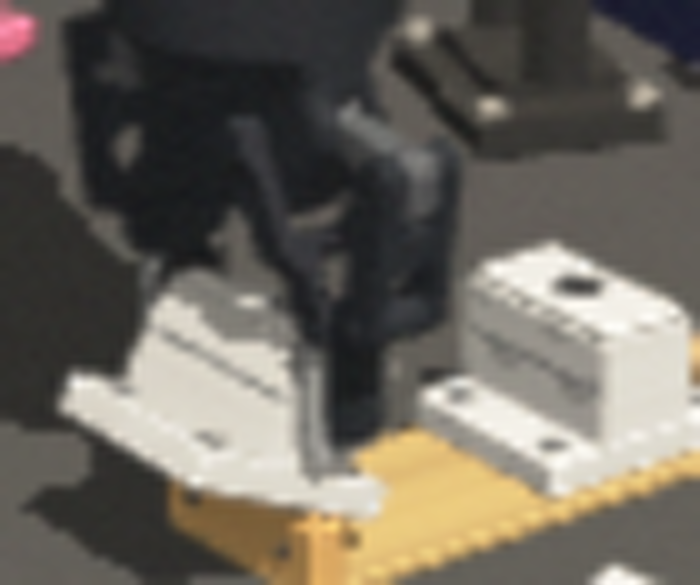

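```bash
python3 g.py t .511 -.029 .09 88.3
```

```text
[-0.122, 0.003, -0.098, -0.0]
```

Emit:
{"api": "move_arm", "payload": {
  "deltas": [
    [0,0,-0.05,0,60],
    [0,0,-0.098,0,60],
    [-0.03,0.001,-0.098,0,60],
    [-0.07,0.002,-0.098,0,60],
    [-0.11,0.003,-0.098,0,60],
    [-0.122,0.003,-0.098,0,60],
    [-0.122,0.003,-0.098,0,60],
    [-0.122,0.003,-0.098,0,60]
  ]
}}

```text
t: 12.03
tcp_pos: [0.5094, -0.0284, 0.0904]
tool_rot: [0.015, 1.0, 0.0, -0.001]
force: [-0.9, 0.4, -3.8]
finger_gap: 0.699
```

```bash
python3 g.py d -.122 .003 -.098 0 s;  python3 - <<'E'
from m import *
p,d=snap('scene','s12'); cv2.imwrite('pics/v12.png',cv2.resize(p[150:215,290:360],None,fx=10,fy=9,interpolation=cv2.INTER_CUBIC)[:,:,::-1])
E
```

```text
t 12.03 tcp [ 0.5094 -0.0284  0.0904] ya 88.31 F [-0.9  0.4 -3.8] M [ 0.02 -0.02 -0.01] gap 0.699 q5 -1.82 cmd [ 0.5112 -0.0291  0.09   88.2909]
```

View pics/v12.png

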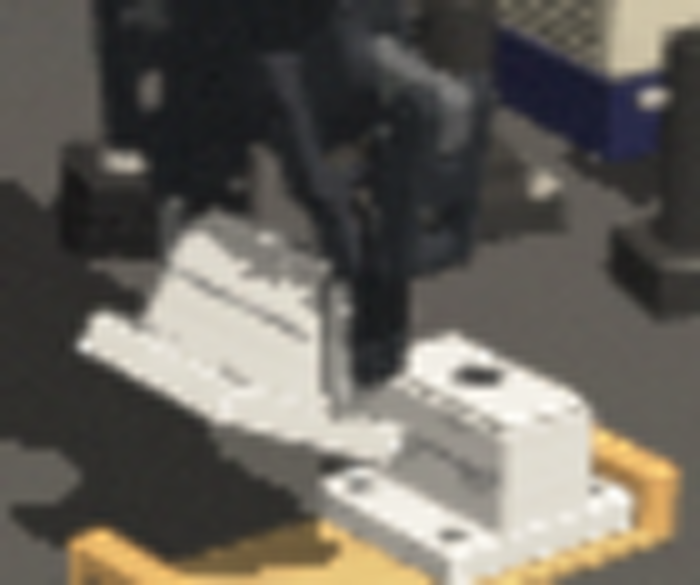

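```bash
python3 - <<'E'
from m import *
A=rayy('scene',312.5,196.1,-.059); B=rayy('scene',329.5,201.1,-.059)
print(A,B,np.linalg.norm(A-B),np.degrees(np.arctan2(A[2]-B[2],B[0]-A[0])),(A+B)/2)
E
python3 g.py t .504 -.029 .09 88.3 t .504 -.029 .035 88.3 
```

```text
[ 0.4676 -0.059   0.0872] [ 0.5252 -0.059   0.0544] 0.06634719191225523 29.62849084165002 [ 0.4964 -0.059   0.0708]
[0.018, -0.0, 0.0, -0.0]
[0.018, -0.0, 0.138, -0.0]
```

Emit:
{"api": "move_arm", "payload": {
  "deltas": [
    [-0.03,0,0.03,0,60],
    [-0.04,0,0.08,0,60],
    [-0.04,0,0.12,0,60],
    [-0.032,0,0.126,0,60],
    [-0.02,0,0.132,0,60],
    [-0.008,0,0.14,0,60],
    [0.005,0,0.15,0,60],
    [0.015,0,0.158,0,60]
  ]
}}

```text
t: 12.75
tcp_pos: [0.5064, -0.0285, 0.029]
tool_rot: [0.015, 1.0, -0.0, 0.003]
force: [2.4, 2.6, 7.9]
finger_gap: 0.698
```

```bash
python3 g.py d .015 0 .158 0 s;  python3 - <<'E'
from m import *
p,d=snap('scene','s13'); cv2.imwrite('pics/v13.png',cv2.resize(p[160:225,290:360],None,fx=10,fy=9,interpolation=cv2.INTER_CUBIC)[:,:,::-1])
E
```

```text
t 12.75 tcp [ 0.5064 -0.0285  0.029 ] ya 88.27 F [2.4 2.6 7.9] M [ 0.51 -0.81  0.05] gap 0.698 q5 -1.82 cmd [ 0.5052 -0.0289  0.0268 88.2909]
```

View pics/v13.png

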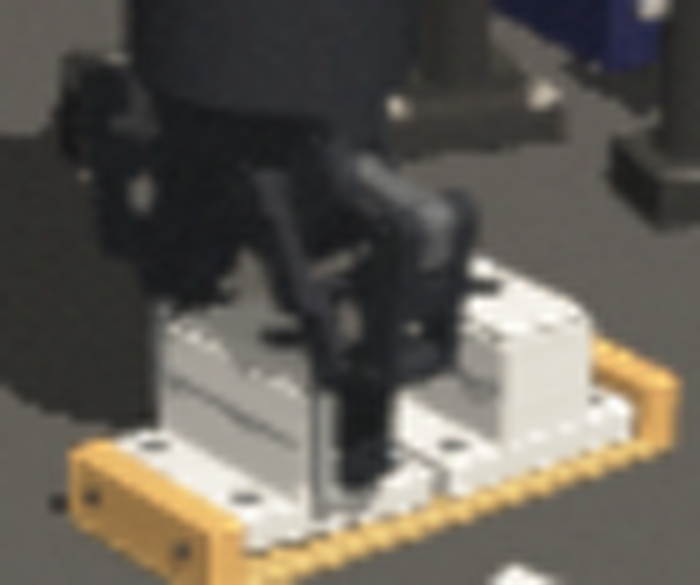

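Emit:
{"api": "move_arm", "payload": {
  "deltas": [
    [0,0,0.01,0,60],
    [0,0,0.016,0,60],
    [0,0,0.01,0,60],
    [-0.005,0,0.004,0,60],
    [-0.01,0,0.004,0,60],
    [-0.015,0,0.004,0,60],
    [-0.02,0,0.004,0,60],
    [-0.02,0,0.004,0,60]
  ]
}}

```text
t: 13.47
tcp_pos: [0.5094, -0.0284, 0.0253]
tool_rot: [0.015, 1.0, 0.001, -0.004]
force: [-7.9, -1.9, 6.7]
finger_gap: 0.699
```

```bash
python3 g.py d -.02 0 .004 0 s;  python3 - <<'E'
from m import *
p,d=snap('scene','s14'); cv2.imwrite('pics/v14.png',cv2.resize(p[160:225,290:360],None,fx=10,fy=9,interpolation=cv2.INTER_CUBIC)[:,:,::-1])
E
```

```text
t 13.47 tcp [ 0.5094 -0.0284  0.0253] ya 88.31 F [-7.9 -1.9  6.7] M [-0.62  0.9  -0.19] gap 0.699 q5 -1.81 cmd [ 0.5132 -0.0291  0.0252 88.2909]
```

View pics/v14.png

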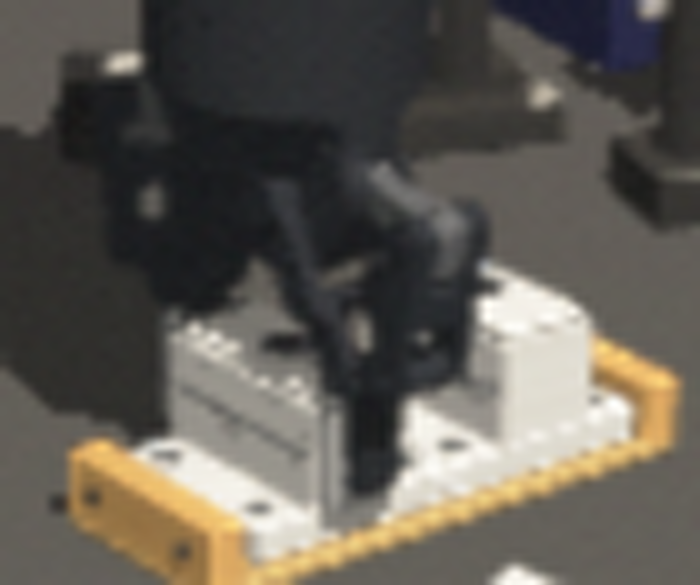

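Emit:
{"api": "move_arm", "payload": {
  "deltas": [
    [0.006,0,0,0,60],
    [0.006,0,0,0,60],
    [0.006,0,0,0,75],
    [0.006,0,0,0,100],
    [0.006,0,0,0,100],
    [0.006,0,-0.06,0,100],
    [0.006,0,-0.15,0,100],
    [0.006,0,-0.25,0,100]
  ]
}}

```text
t: 14.18
tcp_pos: [0.5095, -0.0284, 0.1251]
tool_rot: [0.015, 1.0, 0.001, -0.002]
force: [0.5, -0.8, -0.1]
finger_gap: 0.998
```

```bash
python3 g.py d .006 0 -.25 0 s;  python3 - <<'E'
from m import *
p,d=snap('scene','s15'); cv2.imwrite('pics/v15.png',cv2.resize(p[170:225,290:360],None,fx=10,fy=10,interpolation=cv2.INTER_CUBIC)[:,:,::-1])
E
```

```text
t 14.18 tcp [ 0.5095 -0.0284  0.1251] ya 88.28 F [ 0.5 -0.8 -0.1] M [ 0.03 -0.02 -0.03] gap 0.998 q5 -1.82 cmd [ 0.5108 -0.0291  0.1252 88.2909]
```

View pics/v15.png

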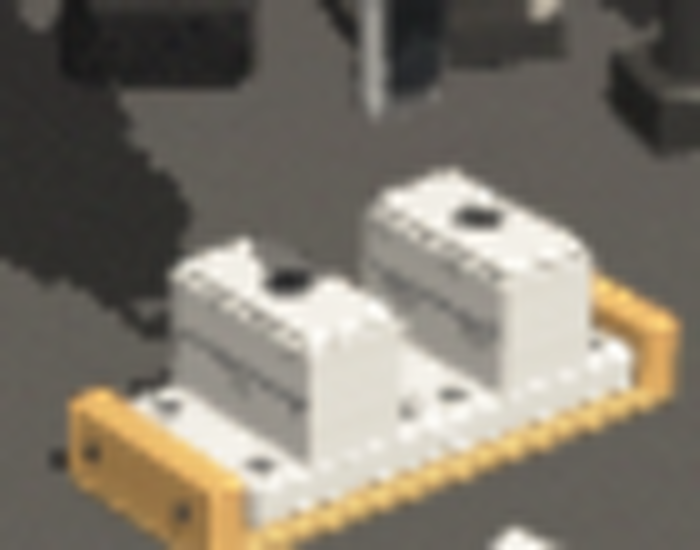

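```bash
python3 - <<'E'
from m import *
print(ray('scene',318.8,198.0,.056),ray('scene',337.7,191.7,.056))
E
python3 g.py t .45 -.217 .1252 94.5
```

```text
[ 0.5126 -0.0304  0.056 ] [ 0.577  -0.0334  0.056 ]
[0.138, -0.474, 0.0, -0.217]
```

Emit:
{"api": "move_arm", "payload": {
  "deltas": [
    [0.025,-0.06,0,-0.06,100],
    [0.05,-0.15,0,-0.12,100],
    [0.075,-0.24,0,-0.18,100],
    [0.1,-0.33,0,-0.217,100],
    [0.12,-0.41,0,-0.217,100],
    [0.138,-0.474,0,-0.217,100],
    [0.138,-0.474,0,-0.217,100],
    [0.138,-0.474,0.05,-0.217,100]
  ]
}}

```text
t: 14.9
tcp_pos: [0.4518, -0.22, 0.1078]
tool_rot: [-0.038, 0.999, -0.003, 0.003]
force: [1.0, 0.3, -0.2]
finger_gap: 1.001
```

```bash
python3 g.py d .138 -.474 .05 -.217 s t .45 -.217 .043 94.5;  python3 - <<'E'
from m import *
p,d=snap('scene','s16'); cv2.imwrite('pics/v16.png',cv2.resize(p[190:275,310:400],None,fx=8,fy=7,interpolation=cv2.INTER_CUBIC)[:,:,::-1])
E
```

```text
t 14.90 tcp [ 0.4518 -0.22    0.1078] ya 94.31 F [ 1.   0.3 -0.2] M [0.03 0.01 0.04] gap 1.001 q5 -2.32 cmd [ 0.4499 -0.2169  0.1052 94.5075]
[-0.0, -0.0, 0.156, 0.0]
```

View pics/v16.png

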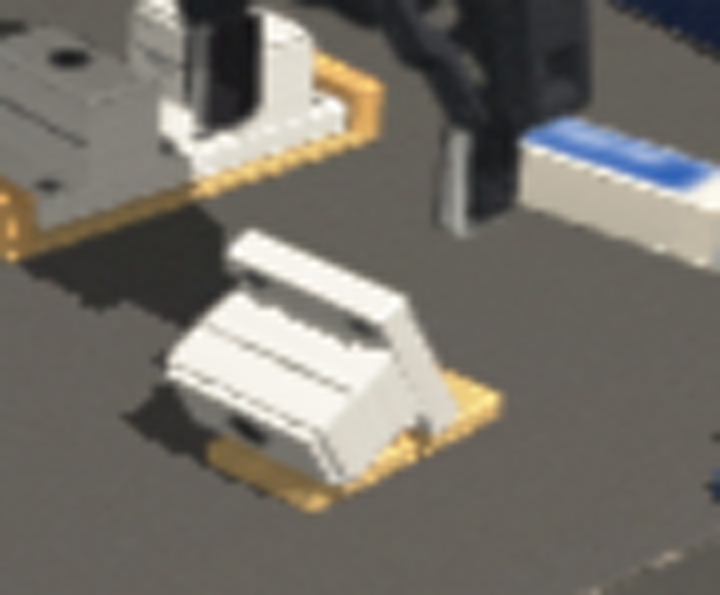

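```bash
python3 - <<'E'
from m import *
for u,v in((361,232.4),(352.5,258.3),(366.9,248.3)): print(rayy('scene',u,v,-.2475))
E
```

```text
[ 0.4539 -0.2475  0.0756]
[ 0.4317 -0.2475  0.0155]
[ 0.477  -0.2475  0.0238]
```

Emit:
{"api": "move_arm", "payload": {
  "deltas": [
    [0,0,0.04,0,100],
    [0,0,0.1,0,100],
    [0,0,0.15,0,100],
    [0,0,0.156,0,100],
    [0,0,0.156,0,100],
    [0,0,0.156,0,60],
    [0,0,0.156,0,60],
    [0,0,0.156,0,60]
  ],
  "force": 20
}}

```text
t: 15.62
tcp_pos: [0.4505, -0.2172, 0.0444]
tool_rot: [-0.04, 0.999, -0.001, 0.001]
force: [-0.4, -1.1, 0.6]
finger_gap: 0.7
```

```bash
python3 g.py d 0 0 .156 0 s
```

```text
t 15.62 tcp [ 0.4505 -0.2172  0.0444] ya 94.56 F [-0.4 -1.1  0.6] M [-0.16  0.01  0.01] gap 0.700 q5 -2.32 cmd [ 0.4499 -0.2169  0.0428 94.5075]
```

Emit:
{"api": "move_arm", "payload": {
  "deltas": [
    [0.0,0,-0.004,0,60],
    [0.008,0,-0.02,0,60],
    [0.015,0,-0.036,0,60],
    [0.022,0,-0.054,0,60],
    [0.022,0,-0.09,0,60],
    [0.022,0,-0.14,0,60],
    [0.022,0,-0.18,0,60],
    [0.022,0,-0.18,0,60]
  ],
  "force": 20
}}

```text
t: 16.28
tcp_pos: [0.4414, -0.2179, 0.1181]
tool_rot: [-0.039, 0.999, -0.002, 0.002]
force: [-0.3, -0.2, -3.3]
finger_gap: 0.698
```

```bash
python3 g.py d .022 0 -.18 0 s;  python3 - <<'E'
from m import *
p,d=snap('scene','s17'); cv2.imwrite('pics/v17.png',cv2.resize(p[185:275,310:410],None,fx=8,fy=6.6,interpolation=cv2.INTER_CUBIC)[:,:,::-1])
E
```

```text
t 16.28 tcp [ 0.4414 -0.2179  0.1181] ya 94.50 F [-0.3 -0.2 -3.3] M [-0.02 -0.05  0.09] gap 0.698 q5 -2.34 cmd [ 0.4411 -0.2176  0.1148 94.5075]
```

View pics/v17.png

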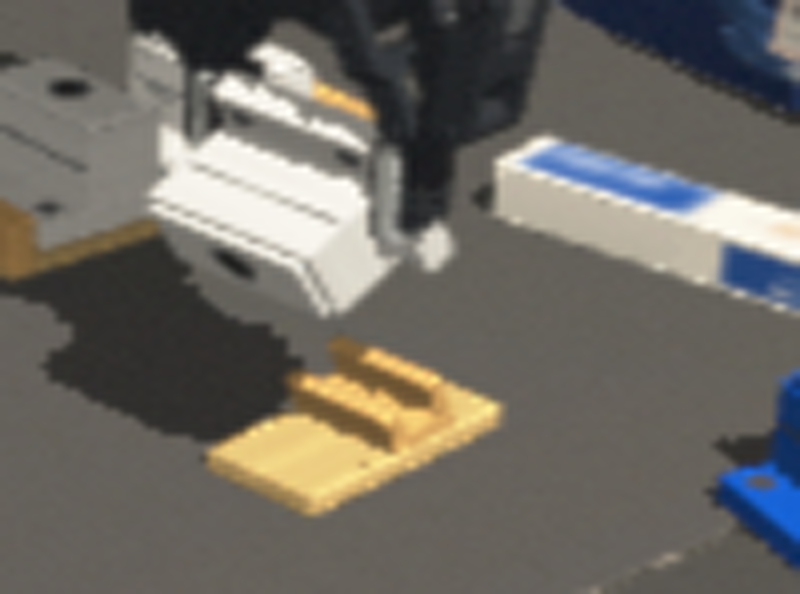

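```bash
python3 - <<'E'
from m import *
p,d=load('s17'); cv2.imwrite('pics/v17b.png',cv2.resize(p[230:265,335:375],None,fx=18,fy=16,interpolation=cv2.INTER_CUBIC)[:,:,::-1])
P=pts('scene',d)
np.set_printoptions(linewidth=200,precision=3,suppress=True)
for (u,v) in ((365.4,243.3),(351.9,237.3)): print(ray('scene',u,v,.030),P[int(v)+1,int(u)-1])
E
```

```text
[ 0.482 -0.237  0.03 ] [ 0.479 -0.236  0.029]
[ 0.476 -0.198  0.03 ] [ 0.505 -0.163 -0.001]
```

View pics/v17b.png

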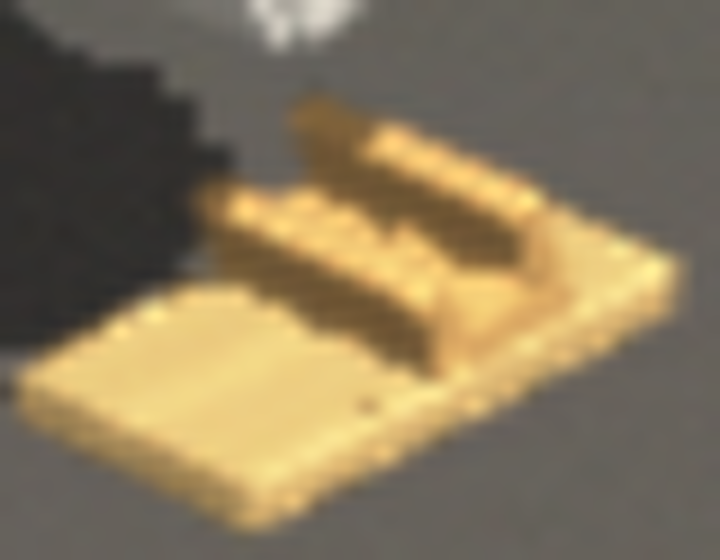

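```bash
python3 - <<'E'
from m import *
A=rayy('scene',351.25,232.3,-.248);B=rayy('scene',365,225.2,-.248); print(A,B)
P=np.array([.4414+.0024,.131]); 
for t in(20,24,28):
    t=np.radians(t); c=np.array([-np.cos(t),-np.sin(t)]); s=np.array([-np.sin(t),np.cos(t)])
    r=P-A[[0,2]]; q=P-B[[0,2]]; print(np.degrees(t), 'from Eprime a,b',19.5+1e3*r@s,50+1e3*r@c,'from E', 1e3*q@s,1e3*q@c)
E
```

```text
[ 0.4228 -0.248   0.0879] [ 0.4648 -0.248   0.0905]
20.0 from Eprime a,b 52.80816238619722 15.497940508715217 from E 45.269078754250756 5.849599830403357
24.000000000000004 from Eprime a,b 50.320283369664764 13.258525836610715 from E 45.56685301060452 2.6775391956747177
28.0 from Eprime a,b 47.68225103059937 11.198111933390173 from E 45.64263013945466 -0.5075661408699447
```

Emit:
{"api": "move_arm", "payload": {
  "deltas": [
    [-0.04,0,0,0,60],
    [-0.1,0,0,0,60],
    [-0.16,0,0,0,60],
    [-0.205,0,0,0,60],
    [-0.21,0,0.05,0,60],
    [-0.21,0,0.11,0,60],
    [-0.21,0,0.16,0,60],
    [-0.21,0,0.167,0,60]
  ]
}}

```text
t: 17.0
tcp_pos: [0.5212, -0.2085, 0.044]
tool_rot: [-0.039, 0.999, 0.003, -0.004]
force: [-1.2, -0.1, -3.5]
finger_gap: 0.7
```

```bash
python3 g.py d -.21 0 .167 0 s;  python3 - <<'E'
from m import *
p,d=snap('scene','s18'); cv2.imwrite('pics/v18.png',cv2.resize(p[185:275,310:410],None,fx=8,fy=6.6,interpolation=cv2.INTER_CUBIC)[:,:,::-1])
E
```

```text
t 17.00 tcp [ 0.5212 -0.2085  0.044 ] ya 94.51 F [-1.2 -0.1 -3.5] M [0.04 0.03 0.05] gap 0.700 q5 -2.23 cmd [ 0.5249 -0.211   0.048  94.5075]
```

View pics/v18.png

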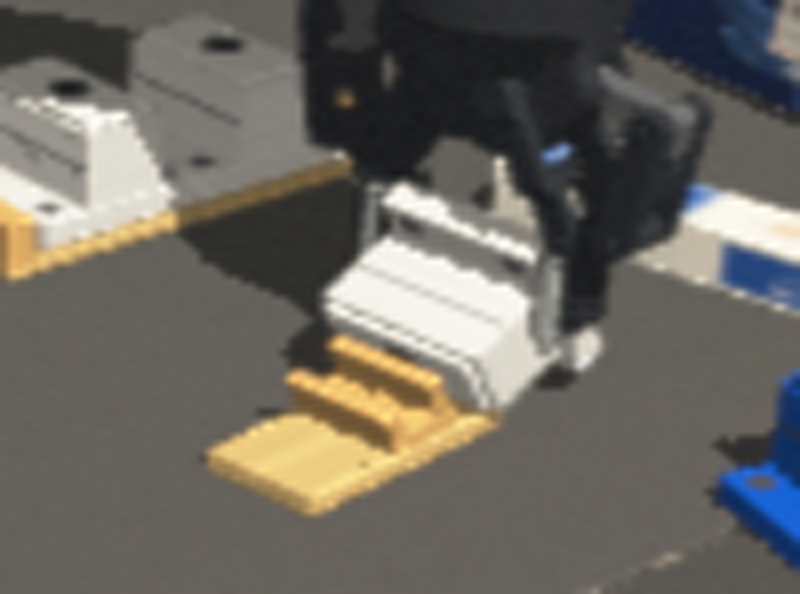

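Emit:
{"api": "move_arm", "payload": {
  "deltas": [
    [0.02,0,0,0,60],
    [0.04,0,0,0,60],
    [0.052,0,-0.005,0,60],
    [0.064,0,-0.01,0,60],
    [0.076,0,-0.014,0,60],
    [0.088,0,-0.018,0,60],
    [0.098,0,-0.02,0,60],
    [0.108,0,-0.022,0,60]
  ]
}}

```text
t: 17.72
tcp_pos: [0.4861, -0.2158, 0.0605]
tool_rot: [-0.038, 0.999, -0.003, 0.006]
force: [8.6, 2.8, 1.1]
finger_gap: 0.702
```

```bash
python3 g.py d .108 0 -.022 0 s;  python3 - <<'E'
from m import *
p,d=snap('scene','s19'); cv2.imwrite('pics/v19.png',cv2.resize(p[185:275,310:410],None,fx=8,fy=6.6,interpolation=cv2.INTER_CUBIC)[:,:,::-1])
E
```

```text
t 17.72 tcp [ 0.4861 -0.2158  0.0605] ya 94.36 F [8.6 2.8 1.1] M [ 0.71 -1.55  0.01] gap 0.702 q5 -2.28 cmd [ 0.4818 -0.2144  0.0568 94.5075]
```

View pics/v19.png

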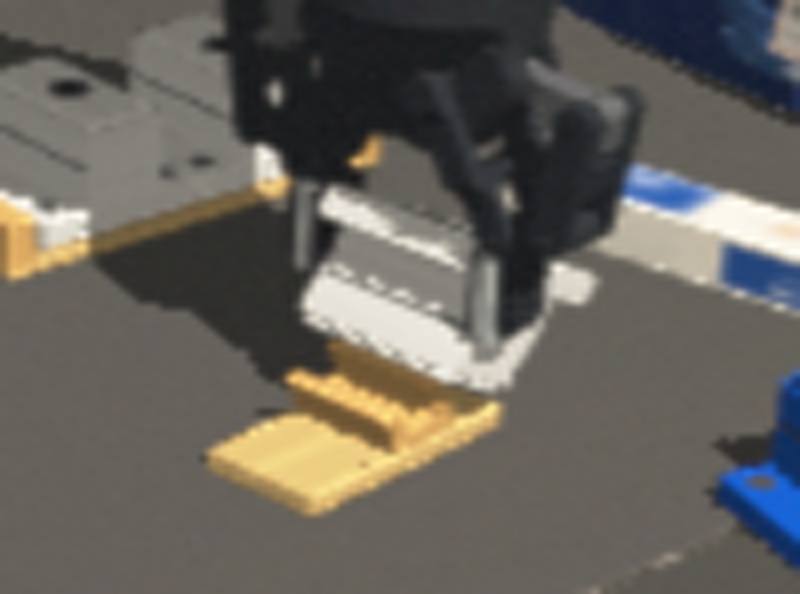

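Emit:
{"api": "move_arm", "payload": {
  "deltas": [
    [0.006,0,0,0,60],
    [0.012,0,0,0,60],
    [0.018,0,0.002,0,60],
    [0.024,0,0.004,0,60],
    [0.03,0,0.005,0,60],
    [0.035,0,0.006,0,60],
    [0.038,0,0.006,0,60],
    [0.038,0,0.006,0,60]
  ]
}}

```text
t: 18.43
tcp_pos: [0.4702, -0.2171, 0.0585]
tool_rot: [-0.038, 0.999, -0.003, 0.006]
force: [6.1, 3.9, 6.6]
finger_gap: 0.697
```

```bash
python3 g.py d .038 0 .006 0 s;  python3 - <<'E'
from m import *
p,d=snap('scene','s20'); cv2.imwrite('pics/v20.png',cv2.resize(p[185:275,310:410],None,fx=8,fy=6.6,interpolation=cv2.INTER_CUBIC)[:,:,::-1])
E
```

```text
t 18.43 tcp [ 0.4702 -0.2171  0.0585] ya 94.38 F [6.1 3.9 6.6] M [ 0.75 -1.23  0.03] gap 0.697 q5 -2.30 cmd [ 0.4667 -0.2156  0.0544 94.5075]
```

View pics/v20.png

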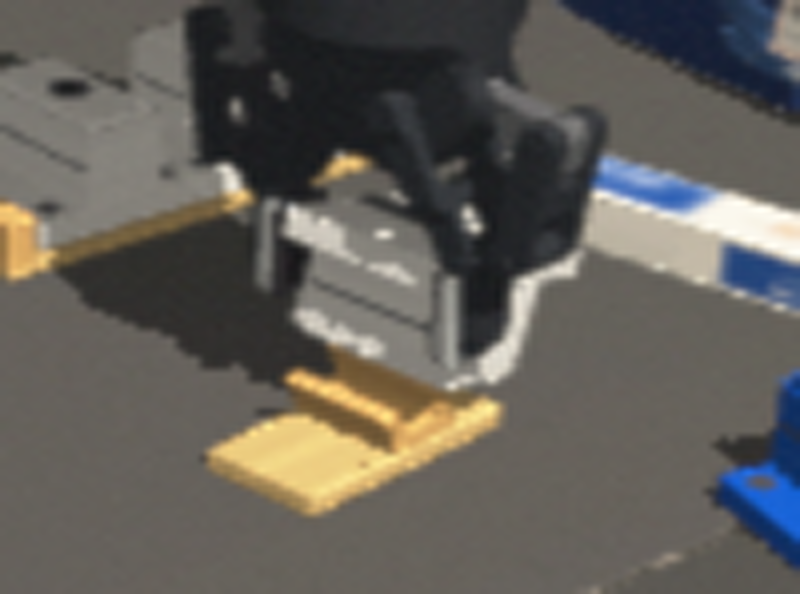

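```bash
python3 g.py t .475 -.21 .16 94.5 t .5 .1 .16 88.3
```

```text
[-0.022, 0.012, -0.264, 0.0]
[-0.145, 0.78, -0.264, 0.217]
```

Emit:
{"api": "move_arm", "payload": {
  "deltas": [
    [0,0,-0.09,0,60],
    [-0.01,0,-0.18,0,60],
    [-0.022,0.012,-0.264,0,60],
    [-0.034,0.08,-0.264,0.02,60],
    [-0.05,0.17,-0.264,0.05,60],
    [-0.065,0.26,-0.264,0.08,60],
    [-0.08,0.35,-0.264,0.11,60],
    [-0.095,0.44,-0.264,0.14,60]
  ]
}}

```text
t: 19.15
tcp_pos: [0.4893, -0.0356, 0.1618]
tool_rot: [-0.003, 1.0, -0.0, 0.001]
force: [1.1, -0.7, -3.7]
finger_gap: 0.698
```

```bash
python3 g.py d -.095 .44 -.264 .14 s t .5 .1 .16 88.3 t .5 .1 .1 88.3
```

```text
t 19.15 tcp [ 0.4893 -0.0356  0.1618] ya 90.39 F [ 1.1 -0.7 -3.7] M [-0.03  0.03 -0.04] gap 0.698 q5 -1.88 cmd [ 0.4907 -0.0372  0.16   90.4968]
[-0.026, 0.343, 0.0, 0.077]
[-0.026, 0.343, 0.15, 0.077]
```

Emit:
{"api": "move_arm", "payload": {
  "deltas": [
    [-0.008,0.09,0,0.02,60],
    [-0.016,0.18,0,0.04,60],
    [-0.022,0.27,0,0.06,60],
    [-0.026,0.335,0.02,0.077,60],
    [-0.026,0.343,0.07,0.077,60],
    [-0.026,0.343,0.13,0.077,60],
    [-0.026,0.343,0.15,0.077,60],
    [-0.026,0.343,0.15,0.077,60]
  ]
}}

```text
t: 19.82
tcp_pos: [0.4975, 0.1002, 0.0996]
tool_rot: [0.015, 1.0, -0.0, -0.002]
force: [0.1, 0.0, -3.0]
finger_gap: 0.7
```

```bash
python3 g.py d -.026 .343 .15 .077 s; python3 - <<'E'
from m import *
p,d=snap('scene','s21'); cv2.imwrite('pics/v21.png',cv2.resize(p[140:215,255:345],None,fx=8,fy=7.5,interpolation=cv2.INTER_CUBIC)[:,:,::-1])
E
```

```text
t 19.82 tcp [0.4975 0.1002 0.0996] ya 88.29 F [ 0.1  0.  -3. ] M [0.03 0.1  0.04] gap 0.700 q5 -1.56 cmd [ 0.4999  0.1001  0.1    88.2909]
```

View pics/v21.png

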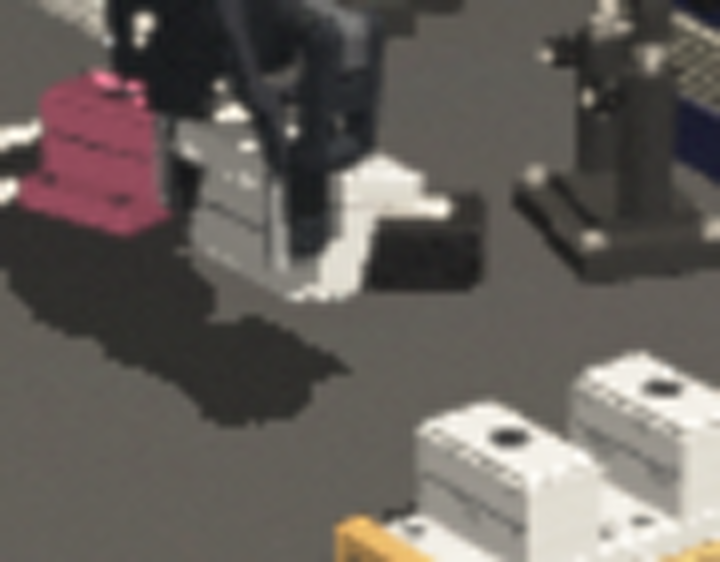

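Emit:
{"api": "move_arm", "payload": {
  "deltas": [
    [0,0,0.06,0,60],
    [0,0,0.12,0,60],
    [0,0,0.162,0,60],
    [0.006,0,0.17,0,60],
    [0.014,0,0.177,0,60],
    [0.022,0,0.184,0,60],
    [0.028,0,0.19,0,60],
    [0.028,0,0.192,0,60]
  ]
}}

```text
t: 20.53
tcp_pos: [0.4907, 0.1004, 0.0269]
tool_rot: [0.015, 1.0, -0.0, 0.004]
force: [-2.9, -1.5, 18.9]
finger_gap: 0.7
```

```bash
python3 g.py d .028 0 .192 0 s; python3 - <<'E'
from m import *
p,d=snap('scene','s22'); cv2.imwrite('pics/v22.png',cv2.resize(p[150:225,255:345],None,fx=8,fy=7.5,interpolation=cv2.INTER_CUBIC)[:,:,::-1])
E
```

```text
t 20.53 tcp [0.4907 0.1004 0.0269] ya 88.29 F [-2.9 -1.5 18.9] M [-0.32 -0.04 -0.08] gap 0.700 q5 -1.56 cmd [ 0.4887  0.1004  0.0232 88.2909]
```

View pics/v22.png

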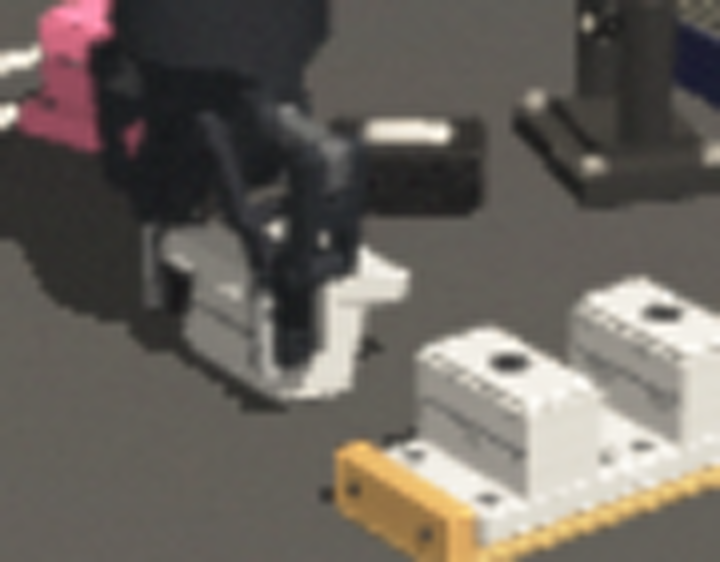

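Emit:
{"api": "move_arm", "payload": {
  "deltas": [
    [0.005,0,-0.008,0,60],
    [0.005,0,-0.009,0,60],
    [0.005,0,-0.009,0,72],
    [0.005,0,-0.009,0,80],
    [0.005,0,-0.009,0,100],
    [0.005,0,-0.009,0,100],
    [0.005,0,-0.009,0,100],
    [0.005,0,-0.009,0,100]
  ]
}}

```text
t: 21.25
tcp_pos: [0.4864, 0.1009, 0.027]
tool_rot: [0.015, 1.0, 0.0, -0.0]
force: [0.0, -0.1, 0.0]
finger_gap: 1.001
```

```bash
python3 g.py d .005 0 -.009 0 s; python3 - <<'E'
from m import *
p,d=snap('scene','s23'); cv2.imwrite('pics/v23.png',cv2.resize(p[165:210,265:320],None,fx=14,fy=13,interpolation=cv2.INTER_CUBIC)[:,:,::-1])
E
```

```text
t 21.25 tcp [0.4864 0.1009 0.027 ] ya 88.29 F [ 0.  -0.1  0. ] M [-0.    0.01 -0.03] gap 1.001 q5 -1.56 cmd [ 0.4867  0.1005  0.0268 88.2909]
```

View pics/v23.png

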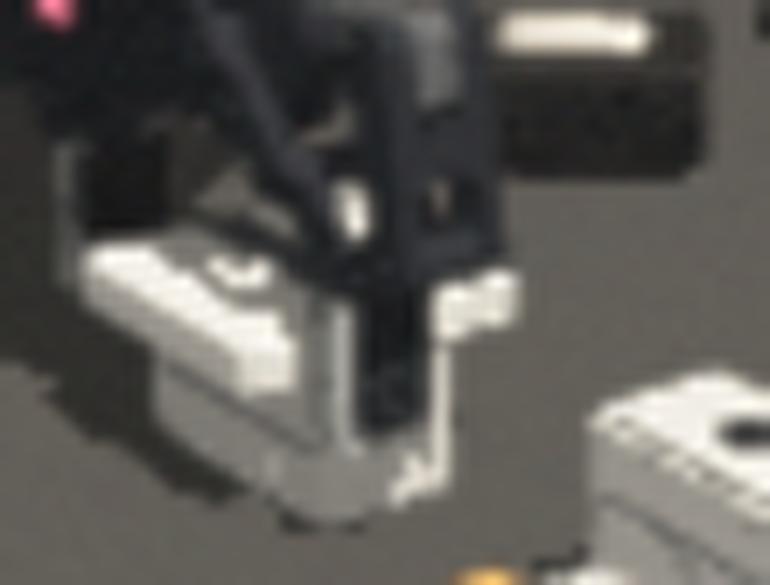

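```bash
python3 - <<'E'
from m import *
for u,v,z in((282.2,191.6,.05),(302,186.2,.05),(270.9,184,.05),(288.6,205,0.0),(296.8,202.5,0.0)): print(ray('scene',u,v,z))
E
```

```text
[0.4662 0.0702 0.05  ]
[0.5297 0.0636 0.05  ]
[0.4695 0.1292 0.05  ]
[0.4888 0.0727 0.    ]
[0.5161 0.0704 0.    ]
```

Emit:
{"api": "move_arm", "payload": {
  "deltas": [
    [-0.018,0,0,0,100],
    [-0.036,0,0.003,0,100],
    [-0.036,0,0.003,0,100],
    [-0.036,0,0.003,0,80],
    [-0.036,0,0.003,0,60],
    [-0.036,0,0.003,0,60],
    [-0.036,0,0.003,0,60],
    [-0.036,0,0.003,0,60]
  ],
  "force": 30
}}

```text
t: 21.97
tcp_pos: [0.5006, 0.1005, 0.0259]
tool_rot: [0.015, 1.0, -0.0, -0.0]
force: [-0.3, -0.7, 0.6]
finger_gap: 0.702
```

```bash
python3 g.py d -.036 0 .003 0 s
```

```text
t 21.97 tcp [0.5006 0.1005 0.0259] ya 88.30 F [-0.3 -0.7  0.6] M [-0.11  0.   -0.01] gap 0.702 q5 -1.56 cmd [ 0.5011  0.1001  0.0256 88.2909]
```

Emit:
{"api": "move_arm", "payload": {
  "deltas": [
    [0,0,-0.02,0,60],
    [0,0,-0.1,0,60],
    [0,0,-0.19,0,60],
    [0,0,-0.28,0,60],
    [0,0,-0.34,0,60],
    [0,0,-0.34,0,60],
    [0,0,-0.34,0,60],
    [0,0,-0.34,0,60]
  ]
}}

```text
t: 22.63
tcp_pos: [0.4992, 0.1006, 0.161]
tool_rot: [0.015, 1.0, 0.0, -0.001]
force: [0.3, -0.4, -3.1]
finger_gap: 0.695
```

```bash
python3 g.py d 0 0 -.34 0 s; python3 - <<'E'
from m import *
p,d=snap('scene','s24'); cv2.imwrite('pics/v24.png',cv2.resize(p[110:215,260:360],None,fx=7,fy=5.7,interpolation=cv2.INTER_CUBIC)[:,:,::-1])
p,d=snap('top','t24'); cv2.imwrite('pics/v24t.png',cv2.resize(p[130:250,240:360],None,fx=5,fy=5,interpolation=cv2.INTER_CUBIC)[:,:,::-1])
E
```

```text
t 22.63 tcp [0.4992 0.1006 0.161 ] ya 88.29 F [ 0.3 -0.4 -3.1] M [-0.02  0.02  0.04] gap 0.695 q5 -1.56 cmd [ 0.5011  0.1001  0.1616 88.2909]
```

View pics/v24.png

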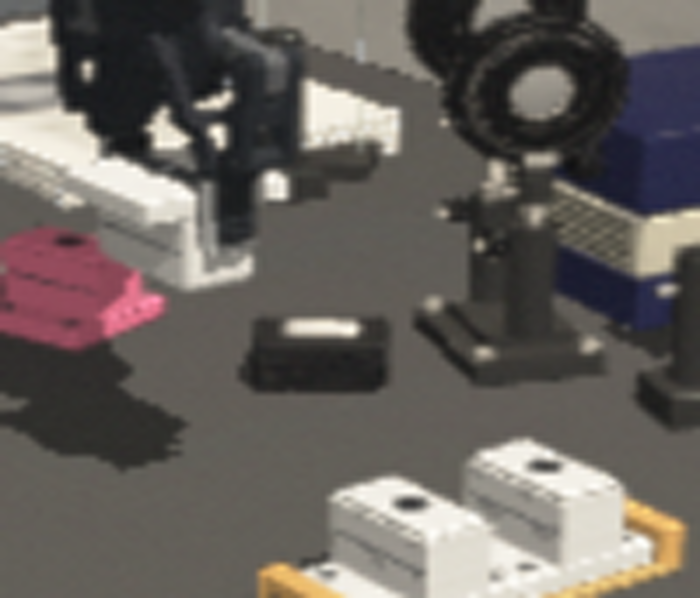

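View pics/v24t.png

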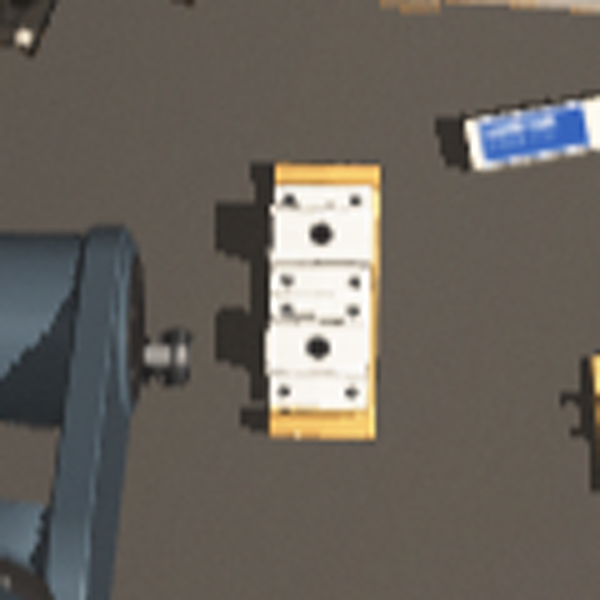

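```bash
python3 - <<'E'
from m import *
p,d=load('t24'); g=cv2.cvtColor(p,cv2.COLOR_RGB2GRAY).astype(float)
H=[]
for u,v in((304,176.5),(303.4,199.3)):
    u0,v0=int(u)-4,int(v)-4; w=np.clip(170-g[v0:v0+9,u0:u0+9],0,None); w[w<20]=0
    # keep central comp
    n,l=cv2.connectedComponents((w>0).astype(np.uint8)); k=l[4,4]; w=w*(l==k)
    yy,xx=np.mgrid[:9,:9]; c=((w*xx).sum()/w.sum()+u0,(w*yy).sum()/w.sum()+v0); X=ray('top',*c,.056); H.append(X); print(np.round(c,2),X)
H=np.array(H); print('mid',H.mean(0),'dist',np.linalg.norm(H[0]-H[1]),'ang',np.degrees(np.arctan2(*(H[0]-H[1])[[1,0]])))
p,d=load('s24'); g=cv2.cvtColor(p,cv2.COLOR_RGB2GRAY).astype(float)
H=[]
for u,v in((260+544/7,110+466/5.7),(260+410/7,110+503/5.7)):
    u0,v0=int(round(u))-4,int(round(v))-4; w=np.clip(150-g[v0:v0+9,u0:u0+9],0,None); n,l=cv2.connectedComponents((w>0).astype(np.uint8)); k=l[4,4]; w=w*(l==k)
    yy,xx=np.mgrid[:9,:9]; c=((w*xx).sum()/w.sum()+u0,(w*yy).sum()/w.sum()+v0); X=ray('scene',*c,.056); H.append(X); print(np.round(c,2),X)
H=np.array(H); print('mid',H.mean(0),'dist',np.linalg.norm(H[0]-H[1]),'ang',np.degrees(np.arctan2(*(H[0]-H[1])[[1,0]])))
# edges in top
B=p
E
```

```text
[303.65 176.37] [ 0.5806 -0.0295  0.056 ]
[303.21 199.1 ] [ 0.5144 -0.0279  0.056 ]
mid [ 0.5475 -0.0287  0.056 ] dist 0.06617264358095294 ang -1.433064103050344
[337.47 191.31] [ 0.5781 -0.0312  0.056 ]
[318.21 197.83] [ 0.512  -0.0286  0.056 ]
mid [ 0.5451 -0.0299  0.056 ] dist 0.06608203481029275 ang -2.2426652815044905
```

```bash
python3 g.py t .546 -.0293 .1616 88.2 t .546 -.0293 .108 88.2
```

```text
[-0.122, -0.32, 0.0, 0.003]
[-0.122, -0.32, 0.134, 0.003]
```

Emit:
{"api": "move_arm", "payload": {
  "deltas": [
    [-0.03,-0.08,0,0,60],
    [-0.06,-0.16,0,0.003,60],
    [-0.09,-0.24,0,0.003,60],
    [-0.122,-0.32,0,0.003,60],
    [-0.122,-0.32,0.03,0.003,60],
    [-0.122,-0.32,0.08,0.003,60],
    [-0.122,-0.32,0.13,0.003,60],
    [-0.122,-0.32,0.13,0.003,60]
  ]
}}

```text
t: 23.4
tcp_pos: [0.5418, -0.0284, 0.1048]
tool_rot: [0.016, 1.0, 0.001, -0.006]
force: [-0.4, -0.2, -3.4]
finger_gap: 0.703
```

```bash
python3 g.py d -.122 -.32 .13 .003 s; python3 - <<'E'
from m import *
p,d=snap('scene','s25'); cv2.imwrite('pics/v25.png',cv2.resize(p[160:220,295:365],None,fx=11,fy=9.5,interpolation=cv2.INTER_CUBIC)[:,:,::-1])
E
```

```text
t 23.40 tcp [ 0.5418 -0.0284  0.1048] ya 88.15 F [-0.4 -0.2 -3.4] M [-0.02  0.07 -0.04] gap 0.703 q5 -1.80 cmd [ 0.5461 -0.0293  0.1096 88.2049]
```

View pics/v25.png

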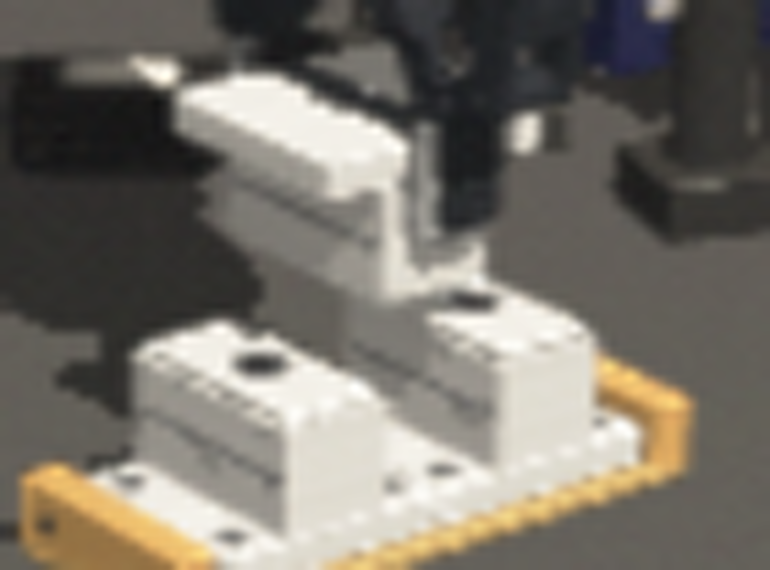

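```bash
python3 - <<'E'
from m import *
s=lambda x,y:(295+x/11,160+y/9.5)
for n,x,y in(('r2 crown -x',385,296),('r2 crown +x',486,268),('r2 fl -x low',330,190),):
    print(n,rayy('scene',*s(x,y),-.058))
for n,x,y in(('r1 top -x',285,427),('r1 top +x',383,390),('r0 top -x',500,355),('r0 top +x',592,325)): print(n,ray('scene',*s(x,y),.054), rayy('scene',*s(x,y),-.0595))
E
```

```text
r2 crown -x [ 0.5269 -0.058   0.0825]
r2 crown +x [ 0.559  -0.058   0.0813]
r2 fl -x low [ 0.5089 -0.058   0.1195]
r1 top -x [ 0.4943 -0.0609  0.054 ] [ 0.4955 -0.0595  0.053 ]
r1 top +x [ 0.5266 -0.0588  0.054 ] [ 0.5259 -0.0595  0.0545]
r0 top -x [ 0.5628 -0.0603  0.054 ] [ 0.5635 -0.0595  0.0534]
r0 top +x [ 0.5931 -0.0604  0.054 ] [ 0.594  -0.0595  0.0534]
```

```bash
python3 g.py s t .5438 -.0296 .085 88.2 t .5438 -.0296 .068 88.2
```

```text
t 23.45 tcp [ 0.5429 -0.0284  0.1066] ya 88.18 F [-0.1 -0.8 -3.7] M [ 0.    0.03 -0.01] gap 0.698 q5 -1.80 cmd [ 0.5461 -0.0293  0.1096 88.2049]
[0.006, -0.001, 0.062, 0.0]
[0.006, -0.001, 0.104, 0.0]
```

Emit:
{"api": "move_arm", "payload": {
  "deltas": [
    [0.006,-0.001,0.02,0,60],
    [0.006,-0.001,0.045,0,60],
    [0.006,-0.001,0.06,0,60],
    [0.006,-0.001,0.06,0,60],
    [0.006,-0.001,0.07,0,60],
    [0.006,-0.001,0.085,0,60],
    [0.006,-0.001,0.1,0,60],
    [0.006,-0.001,0.104,0,60]
  ]
}}

```text
t: 24.12
tcp_pos: [0.5439, -0.0293, 0.0678]
tool_rot: [0.016, 1.0, -0.0, 0.001]
force: [0.8, -0.6, -2.4]
finger_gap: 0.698
```

```bash
python3 g.py d .006 -.001 .104 0 s; python3 - <<'E'
from m import *
p,d=snap('scene','s26'); cv2.imwrite('pics/v26.png',cv2.resize(p[160:220,295:365],None,fx=11,fy=9.5,interpolation=cv2.INTER_CUBIC)[:,:,::-1])
E
```

```text
t 24.12 tcp [ 0.5439 -0.0293  0.0678] ya 88.21 F [ 0.8 -0.6 -2.4] M [-0.03 -0.17  0.06] gap 0.698 q5 -1.80 cmd [ 0.5437 -0.0296  0.068  88.2049]
```

View pics/v26.png

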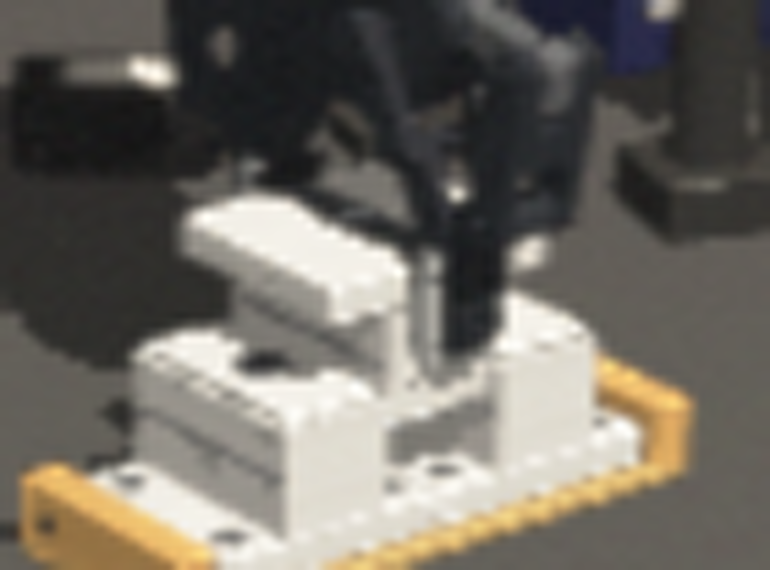

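Emit:
{"api": "move_arm", "payload": {
  "deltas": [
    [-0.002,0,0.004,0,60],
    [-0.002,0,0.012,0,60],
    [-0.002,0,0.02,0,60],
    [-0.002,0,0.028,0,60],
    [-0.002,0,0.036,0,60],
    [-0.002,0,0.044,0,60],
    [-0.002,0,0.052,0,60],
    [-0.002,0,0.056,0,60]
  ]
}}

```text
t: 24.83
tcp_pos: [0.5439, -0.0292, 0.0454]
tool_rot: [0.016, 1.0, 0.0, -0.0]
force: [0.9, 0.5, -3.7]
finger_gap: 0.694
```

```bash
python3 g.py d -.002 0 .056 0 s; python3 - <<'E'
from m import *
p,d=snap('scene','s27'); cv2.imwrite('pics/v27.png',cv2.resize(p[160:220,295:365],None,fx=11,fy=9.5,interpolation=cv2.INTER_CUBIC)[:,:,::-1])
E
```

```text
t 24.83 tcp [ 0.5439 -0.0292  0.0454] ya 88.21 F [ 0.9  0.5 -3.7] M [-0.01 -0.01 -0.02] gap 0.694 q5 -1.80 cmd [ 0.5445 -0.0297  0.0456 88.2049]
```

View pics/v27.png

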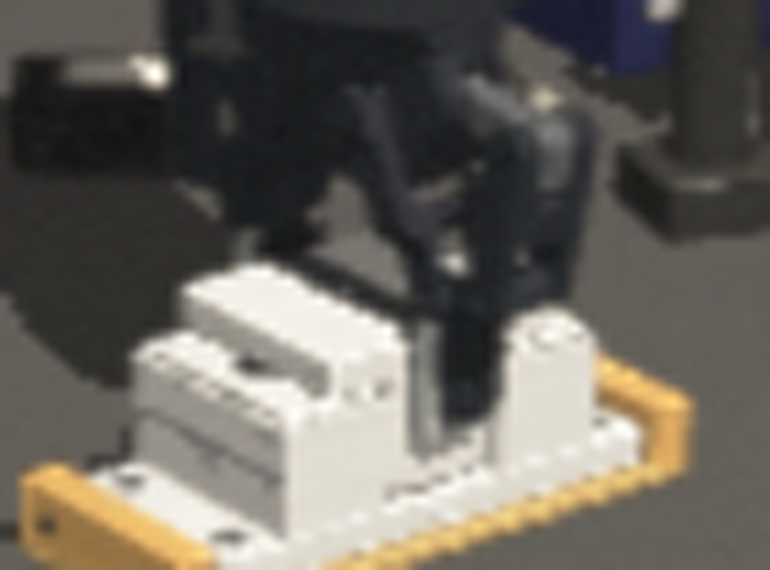

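Emit:
{"api": "move_arm", "payload": {
  "deltas": [
    [0,0,0.004,0,60],
    [0,0,0.008,0,60],
    [0,0,0.012,0,60],
    [0,0,0.016,0,60],
    [0,0,0.02,0,60],
    [0,0,0.02,0,60],
    [0,0,0.02,0,60],
    [0,0,0.02,0,60]
  ],
  "force": 20
}}

```text
t: 25.55
tcp_pos: [0.5443, -0.0293, 0.0438]
tool_rot: [0.016, 1.0, -0.0, 0.001]
force: [-8.2, 0.7, 39.4]
finger_gap: 0.699
```

```bash
python3 g.py d 0 0 .02 0 s
```

```text
t 25.55 tcp [ 0.5443 -0.0293  0.0438] ya 88.21 F [-8.2  0.7 39.4] M [ 0.53  1.56 -0.04] gap 0.699 q5 -1.80 cmd [ 0.5445 -0.0297  0.0376 88.2049]
```

Emit:
{"api": "move_arm", "payload": {
  "deltas": [
    [0,0,-0.01,0,60],
    [0,0,-0.014,0,60],
    [0,0,-0.014,0,72],
    [0,0,-0.014,0,85],
    [0,0,-0.014,0,100],
    [0,0,-0.014,0,100],
    [0,0,-0.08,0,100],
    [0,0,-0.16,0,100]
  ]
}}

```text
t: 26.22
tcp_pos: [0.542, -0.0288, 0.0997]
tool_rot: [0.016, 1.0, 0.001, -0.004]
force: [1.0, -0.5, 1.3]
finger_gap: 1.004
```

```bash
python3 g.py d 0 0 -.16 0 s; python3 - <<'E'
from m import *
p,d=snap('scene','s28'); cv2.imwrite('pics/v28.png',cv2.resize(p[160:220,295:365],None,fx=11,fy=9.5,interpolation=cv2.INTER_CUBIC)[:,:,::-1])
E
```

```text
t 26.22 tcp [ 0.542  -0.0288  0.0997] ya 88.19 F [ 1.  -0.5  1.3] M [-0.01 -0.04  0.04] gap 1.004 q5 -1.80 cmd [ 0.5445 -0.0297  0.1016 88.2049]
```

View pics/v28.png

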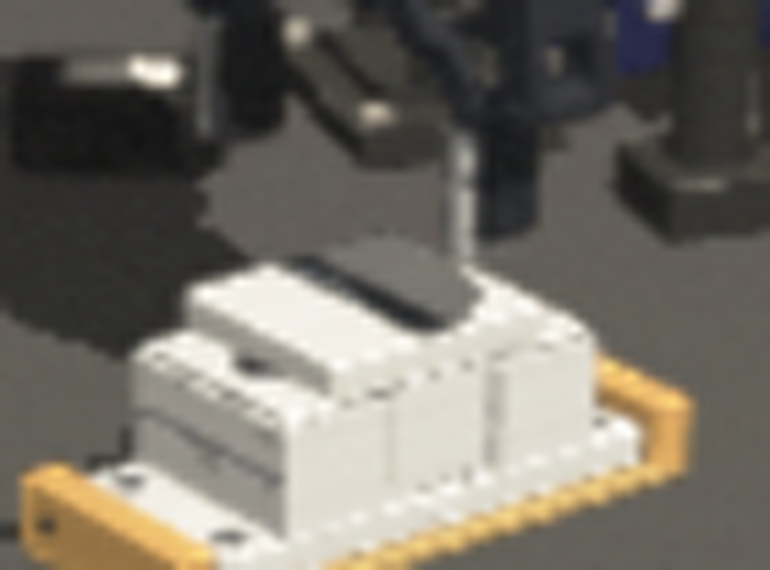

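Emit:
{"api": "move_arm", "payload": {
  "deltas": [
    [0,0,-0.08,0,100],
    [0,0,-0.18,0,100],
    [0,0.08,-0.25,0,100],
    [0,0.17,-0.25,0,100],
    [0,0.26,-0.25,0,100],
    [0,0.35,-0.25,0,100],
    [0,0.42,-0.25,0,100],
    [0,0.42,-0.25,0,100]
  ]
}}

```text
t: 26.93
tcp_pos: [0.5489, 0.1435, 0.2016]
tool_rot: [0.013, 1.0, 0.001, 0.0]
force: [0.0, 0.1, 0.4]
finger_gap: 0.998
```

```bash
python3 g.py d 0 .42 -.25 0 s; python3 - <<'E'
from m import *
p,d=snap('scene','s29'); a=cv2.resize(p[165:225,290:365],None,fx=10,fy=9.5,interpolation=cv2.INTER_CUBIC); cv2.imwrite('pics/v29.png',a[:,:,::-1])
p,d=snap('top','t29'); cv2.imwrite('pics/v29t.png',cv2.resize(p[150:230,270:340],None,fx=8,fy=7.4,interpolation=cv2.INTER_CUBIC)[:,:,::-1]); cv2.imwrite('pics/v29f.png',p[:,:,::-1])
P=pts('top',d); Q=P[170:208,292:318].reshape(-1,3); 
u=Q[(Q[:,2]>.06)&(Q[:,2]<.08)]; c=u.mean(0); print('flange back pts',len(u),c,u.min(0),u.max(0))
A=np.c_[u[:,:2]-c[:2],np.ones(len(u))]; print('slopes deg',np.degrees(np.linalg.lstsq(A,u[:,2],rcond=None)[0]))
E
```

```text
t 26.93 tcp [0.5489 0.1435 0.2016] ya 88.49 F [0.  0.1 0.4] M [0.02 0.04 0.  ] gap 0.998 q5 -1.49 cmd [ 0.5497  0.1382  0.2016 88.2049]
flange back pts 487 [ 0.5475 -0.0281  0.068 ] [ 0.5057 -0.0565  0.0601] [0.5928 0.0014 0.075 ]
slopes deg [-0.4679 -0.3203  3.8951]
```

View pics/v29.png

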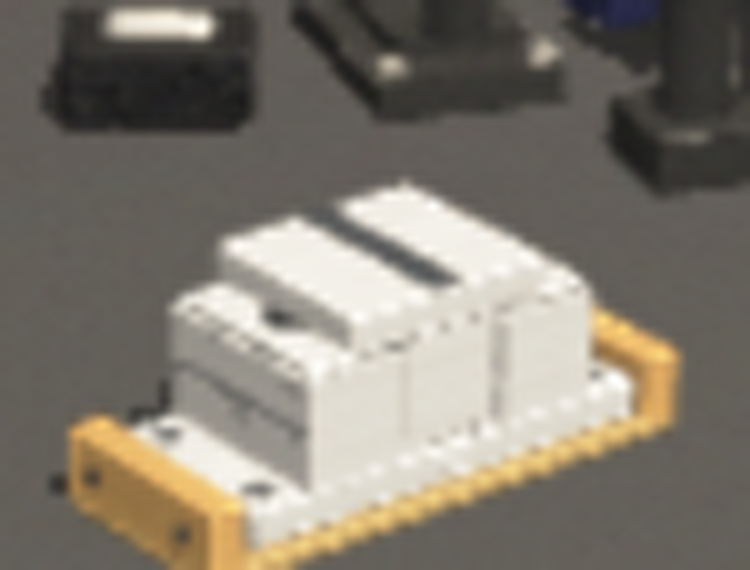

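View pics/v29t.png

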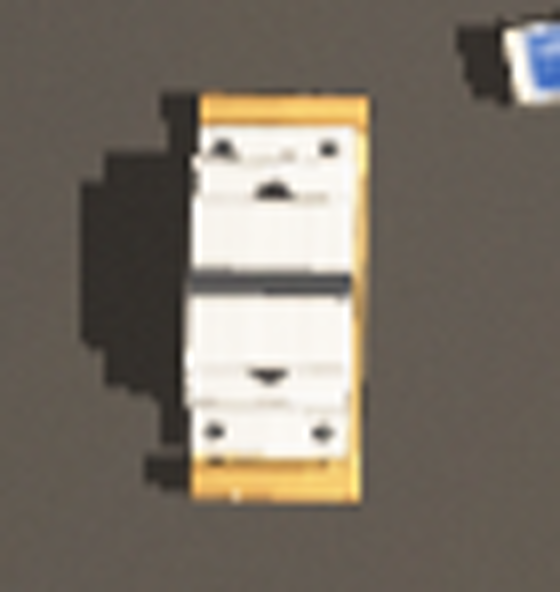

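View pics/v29f.png

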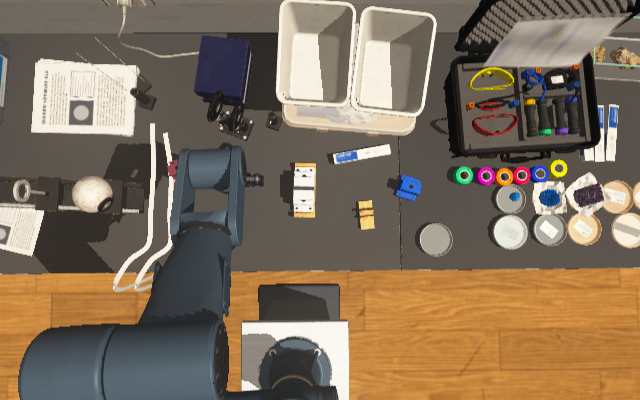

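```bash
python3 -c "
from station import manip
print(manip.sign_off())"
```

```text
the job is handed in; nothing more can be done
None
```

The three riders are packed in the tray, crowns up, down, up, and the job was handed in at about 27 s, under the 72 s limit.

1. **rider_0:** I gripped it by its end faces and slid it about 15 mm until it met the +x stop.
2. **rider_1:** I lifted it from stand_1 and tipped it crown up in the grip against the -x stop's rim. The first tip slipped over the rim, so I repeated it deeper. I then set it on the floor and pushed it up against rider_0.
3. **rider_2:** I tipped it crown down against stand_2's prong and stood it on the bare table to regrip it squarely. It went down into the gap between the other two crowns, with a brief seating force of about 39 N, and I let go.

**Last checks:**
- **Height and flatness:** The upper flange back lies at 68 mm (expected 6 + 12 + 50 = 68 mm) and slopes less than 0.5 degrees.
- **Spacing:** The two crown-up riders measured 66.1 mm apart, so their flanges touch. I measured this just before laying rider_2 on top.
- **Position:** All three ends are about in line. rider_1 sits about 1 mm toward +y of rider_0. rider_2's crown is nearer rider_1's, with the 3–4 mm of play on rider_0's side.
- **Other things:** The carton, charger, glass dish and blue look-alike appeared unmoved. The pink look-alike was mostly hidden by the arm in the last picture, but showed undisturbed in the earlier ones.

**Disagreement:** The two cameras disagreed by about 2 mm on where the pack lies along x. I placed rider_2 by its offset from the other crowns in the scene camera, so this did not affect the fit.

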